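Load the syringe pump, set its flow and lock the dial

TASK

Load the syringe pump: take the red-capped syringe from the yellow caddy and lay it gently in the pump's trough, nose away from the blue pusher, pushed along until its finger flange bears on the trough's end. Turn the flow knob so that its pointer stands at the red mark, then slide the blue guard fully over the knob so the setting is locked. Leave everything else where it is.

Things in the scene. Friction and masses are not known exactly. Their poses are not given: they have to be found in the camera images.
- pump: Grey syringe pump fixed to the bench, 260 mm wide (its y), 190 deep (its x), 62 high to its flat deck. Origin: centre of its underside; -x is the operator's side, z up. On the line x = -45 mm: the flow knob (y = +70 mm) and its guard. On the line x = +50 mm: an aluminium cradle, an open 90-degree V trough running along y. A clamp, swung aside, at x = 89, y = -93 to -43 mm, is 112 mm high.
- cradle_mid (a point): On the axis of a seated syringe, middle of the trough's length (110 mm, pump's y = -110 to 0 mm). The trough's outer walls are 65 mm apart overall and rise 2 mm above this axis, so a barrel in the trough cannot be held by its sides.
- cradle_stop (a point): On the axis of a seated syringe, in the plane of the trough's end face (x = +50, y = 0, z = 92 mm on the pump; axes as the pump's). A loaded syringe lies along y, nose towards -y, barrel on both flanks, flange front against the end face: its flange point is then here. From y = 0 to +85 mm the space is open down to guide rods 19 mm below the axis.
- pusher (a point): Middle of the near face of the fixed blue pusher block beyond the plunger (pump's y = +86 to +118 mm), 66 mm wide, its top 104 mm above the bench.
- syringe_red: Loose closed syringe, 187 mm long, 90 g, one rigid piece: amber barrel 29 mm thick, 113 long; red cap 12 mm thick, 14 long; flange 4 mm thick, 48 wide (y), 29 high; white plunger rod 14 x 14, 50 long; red thumb plate 28 mm across, 4 thick. Origin on the underside below the flange's front face; nose to -x, plunger to +x; axis 14.5 mm above the underside. Starts lying in one of the caddy's bays.
- syringe_red_flange (a point): On the red-capped syringe's axis, at the front (nose side) face of its finger flange.
- syringe_red_barrel (a point): On the same axis, middle of the barrel, 65 mm towards the nose from the flange face.
- syringe_red_plunger (a point): On the same axis, middle of the plunger rod, 29 mm behind the flange face.
- syringe_red_nose (a point): Tip of the red cap, on the axis, 129 mm ahead of the flange face.
- caddy: Yellow caddy fixed to the bench: flat base 200 (its x) x 165 mm (its y), 4 mm thick, 5 mm lips along its sides only. Origin: centre of its underside. The rear (x = +30 to +100 mm) is under a hood 48 mm high with two bays 78 mm wide, 41 high inside, at y = +40 and -40, open to -x. Syringes lie nose to -x, flange front about at x = +35, so barrels are free and plungers under the hood.
- caddy_mouth (a point): Middle of the hood's front edge at base height. A syringe must be drawn out (to -x) about 70 mm before its plunger is clear of the hood; drawn out by 85 mm it still lies steadily on the base, nose over the front.
- flow_knob (a joint): Angle of the flow knob, rad, 0 to 4.7, growing clockwise seen from above; stays where left (friction 0.06 N m). At 0 the pointer is 0.8 rad clockwise from the pump's -x direction. White: skirt 58 mm across up to 10 mm above the deck, on it a grip bar 52 mm long, 14 wide, top 34 mm above the deck, with a black line from the centre to the pointer end.
- knob_grip (a point): On the knob's axis, at mid-height of the grip bar (22 mm above the deck, 84 mm above the bench). Its x axis runs along the bar towards the pointer end.
- knob_pointer (a point): Where the knob's pointer line meets the dial, 36 mm from the knob's axis.
- flow_mark (a joint): Angle of the red mark, rad, measured as the knob's: the knob points at the mark when both are equal. It stays put during the work and lies 0.5 to 1.5 rad anticlockwise of the knob's start.
- mark (a point): Middle of the red mark, a red tab 8 mm wide and 10 mm long standing 7 mm above the deck, 36 mm from the knob's axis.
- lock_guard (a joint): Travel of the guard, m, 0 (parked) to 0.100 (fully over the knob, at its end stop), towards the pump's +y; about 1.5 N of friction; stays where left.
- guard_rib (a point): Middle of the guard's grip rib, 56 mm above the deck (118 mm above the bench). The guard is a clear blue hood 86 (pump's x) x 76 mm (pump's y), roof 45 mm above the deck, open towards the knob; on the roof a solid blue rib 60 mm long (pump's x), 12 thick (pump's y), 22 high.
- syringe_blue: The same syringe with a blue cap and thumb plate, in the caddy's other bay; stays there.
- cup: White plastic cup, 72 mm wide, 90 mm high; stays. Origin under its centre.
- pipette: Grey pipette 225 mm long, 30 mm high, lying along its x between the caddy and the pump; stays.
- tipbox_blue: White box of blue pipette tips, 86 x 122 x 62 mm, behind the pump; stays. Origin under its centre.
- tipbox_yellow: White box of yellow pipette tips, 86 x 122 mm, with an open lid standing up to 100 mm; stays. Origin under its centre.
- tube_rack: Yellow tube rack 100 x 120 x 90 mm; stays. Origin under its centre.
Mind the look-alikes: they are no part of the job. What is shaped like the syringe_red but green is not meant.

How it is judged (in metres and radians):
On the way, in this order (a step that is already met when the one before it is completed fails the run):
1. the knob points at the mark while the guard is still back (distance between knob_pointer and mark below 0.004 m and value of joint lock_guard below 0.03 m), for 0.2 s.
2. the guard is slid over the knob (value of joint lock_guard above 0.096 m), for 0.2 s.
At the end, for the whole second after the job is handed in: The red-capped syringe rests in the trough, nose away from the pusher, flange within 2.5 mm of the stop point along it and 3 mm across, axis within 0.05 rad; the knob's pointer is within 4 mm of the mark; the guard is over the knob within 4 mm of its full travel (x of syringe_red_flange in the frame of cradle_stop between -0.003 and 0.003 m and z of syringe_red_flange in the frame of cradle_stop between -0.003 and 0.003 m and y of syringe_red_flange in the frame of cradle_stop between -0.0025 and 0.0025 m and y of syringe_red_nose in the frame of cradle_stop below -0.12 m and angle between the x axis of syringe_red and the y axis of pump, either way round below 0.05 rad and linear speed of syringe_red below 0.01 m/s and distance between knob_pointer and mark below 0.004 m and value of joint lock_guard above 0.096 m); the robot touches nothing.
It fails at once if another thing on the bench is disturbed (moved more than 30 mm) (distance of any of syringe_blue, cup, pipette, tipbox_blue, tipbox_yellow, tube_rack from where it was at the start of the episode above 0.03 m).
It fails at once if the syringe is dropped or rammed into the pump (over 40 N) (contact force between syringe_red and pump above 40 N).
It also fails if it takes over 67 s, if anything falls off the work surface, if the arm or the gripper's body presses on something with over 40 N, if the wrist force passes 120 N, or if a joint passes its speed limit or range.

ROBOT

A 6-joint arm with a two-finger parallel gripper is mounted at the origin on the work surface. World frame = base frame: x ahead of the robot, y to its left, z up, the work surface at z = 0. Lengths are in m, angles in degrees, forces in N, time in s.
With the tool pointing down it reaches from about 0.35 to 0.725 m from the base axis. Payload 4.3 kg.
Tool frame: the origin (TCP) lies between the finger pads; the fingertips stand 11 mm ahead of it and the grasp point (between the pads) lies 8 mm behind it (arm.tip_extent is the distance from the TCP to the fingertips, in m); z points along the fingers, y is the direction in which the jaws open and shut (so a half turn about z gives the same grasp; the last joint's range is limited). The gripper opens to 85 mm and grips with 20 to 120 N. Pads are 22 mm wide; open, the fingers measure 114 mm over their backs; the gripper's body (76 mm by 85 mm) begins 54 mm behind the grasp point. The pads swing forward as they close: fully open they stand 13 mm farther back than shut.
Start: joints at [-76.163, 21.618, 4.641, 73.018, 0, 83.68], TCP at [0.198, -0.54, 0.242] pointing down, gripper open.
Joint ranges: [-156.06, 156.06], [-48.1, 94.91], [-58.44, 69.94], [-101.28, 121.22], [-78.64, 73.56], [-180, 180]. Speed limits (degrees/s): [147.25, 147.25, 180, 180, 180, 180].

INTERFACE

Orientations are given as [roll, pitch, yaw] about the fixed x, y, z axes, in that order (R = Rz(yaw) Ry(pitch) Rx(roll)).
In Python, from bench import readout, vision, finish_job, arm gives the robot as it stands.
- The arm moves only by the shell command python3 -m creep 'ROWS'. ROWS is JSON, a list that holds one entry, the list of rows, each a list of 7 numbers: the shift along the tool's x, y, z in mm, then the turn, a rotation vector about the tool's x, y, z in degrees, then the opening, from 0 (shut) to 1 (fully open). A call has 1 to 5 rows; each row shifts and turns the pose as measured when the row begins, along the tool's axes as they then stand; what a row does not reach is not made up. A row lasts 1/12 s, in which the tool goes at most 41.7 mm and 7.16 degrees, less where a joint would pass 70% of its speed; a pose out of reach is approached as far as the arm can. A call is refused whole if a number of a shift passes 41.7 or a number of a turn 7.16, either way. A call with a gripper value outside its range is refused whole. The fingers move at their own pace and stop on an object; the grip force is fixed at half the most. Time passes only in rows, so rows that do not move let the fingers close. It gives the time, the measured TCP pose, the force and the opening at its end, in the units of the state.
- readout.state(): the state, without advancing time (a new reading comes with each control period).
- vision.grab_frame(name): name is "scene" or "side" or "wrist"; returns the picture (384x512x3 uint8, red, green, blue); there is no depth.
- vision.camera_params(name): a dict with "intrinsics" (3x3 intrinsics, pixels), "xyz" and "rotation" of the camera in the world. Camera axes: x right, y down, z forward; pixel columns grow to the right and rows downward; lengths in m; the calibration is good to about 2 mm. The wrist camera is an equidistant fisheye: a pixel r from the principal point sees the ray r / f radians off the axis. A picture is of the moment at which its call begins: read the wrist's pose just before it. camera_params takes no time and is no camera call; for the wrist camera it gives the pose at the moment of the call.
- finish_job(): hands the job in, once; it reports no verdict.
Trained networks look in the newest picture that a camera, given by its name, has taken for a name from the list of things; names that differ only in an ending like _2 or _b are one class to them, and where a whole thing is asked for, a point or a joint stands for the part that bears it (a point fixed in the world has none). Each returns a list of dicts, best first, with "p" (0 to 1); they miss things now and then, are a little off and sometimes report something else, mostly with a low value. They report only what shows in the picture. A call takes as long as a camera call. They do not tell look-alikes from the thing itself.
- vision.spot_in(camera, target): "location" ([row, column] in pixels, amid what is visible of it).
- vision.silhouettes(camera, target): "region" (384x512 bool, what is visible of it) and "location" ([row, column] in pixels, amid what is visible of it).
The state is a dict: "time": time; "joint_pos": joint angles; "joint_vel": joint speeds; "joint_torque": joint torques, N m; "ee_pos": TCP position; "tool_rot": TCP orientation; "wrist_force": force on the tool from outside, world axes, zero at the start; "torque": the same for the moment, N m; "gripper_width": opening from 0.0 (shut) to 1.0 (fully open).
Only numpy, scipy, OpenCV 4.12 (cv2) and the standard library are available. Lean on these libraries where they do the work, as an engineer would, in place of code of your own. Each camera call takes 0.05 s, during which the arm holds its last target. There are 200 camera calls.

## Working session

There is one attempt and no reset: what is moved stays moved. The work goes in short steps, Python scripts to look and compute and a shell command to move; the robot and the scene stay as the last step left them, time stands still between calls to the robot, and variables do not carry over. Pictures are saved under pics/ and viewed, about 8 in all and at most 12, crops included, and the job is handed in when it is done.

```bash
ls; mkdir -p pics
python3 - <<'E'
from bench import readout, vision, arm
import cv2, numpy as np
print(readout.state()['time'], readout.state()['ee_pos'], readout.state()['tool_rot'])
ims=[]
for c in ['scene','side']:
    im=vision.grab_frame(c); ims.append(im)
    cv2.imwrite(f'pics/{c}0.png',cv2.cvtColor(im,cv2.COLOR_RGB2BGR))
    p=vision.camera_params(c); print(c,p)
    for t in ['pump','caddy','syringe_red','flow_knob','lock_guard','mark','knob_pointer','guard_rib','knob_grip','syringe_red_flange','syringe_red_barrel','cradle_stop','cradle_mid','syringe_red_nose','caddy_mouth']:
        print(c,t,[(np.round(d['location']).tolist(),round(d['p'],2)) for d in vision.spot_in(c,t)[:3]])
s=np.vstack(ims); cv2.imwrite('pics/both.png',cv2.cvtColor(cv2.resize(np.hstack(ims),(800,300)),cv2.COLOR_RGB2BGR))
E
```

```text
pics
0.0 [ 0.19799934 -0.53917406  0.24136056] [-1.79884970e+02 -1.23945087e-02  2.01579379e+01]
scene {'intrinsics': array([[424.19128428,   0.        , 252.87442915],
       [  0.        , 424.19128428, 197.19652976],
       [  0.        ,   0.        ,   1.        ]]), 'xyz': array([ 1.51987026, -0.11154958,  1.21003541]), 'rotation': array([-138.65705354,    0.47990009,   86.62395812])}
scene pump [([220.0, 223.0], 0.65), ([195.0, 136.0], 0.6)]
scene caddy [([217.0, 363.0], 0.67)]
scene syringe_red [([169.0, 224.0], 0.74), ([202.0, 349.0], 0.69)]
scene flow_knob [([201.0, 248.0], 0.68), ([262.0, 325.0], 0.63), ([195.0, 301.0], 0.19)]
scene lock_guard [([194.0, 219.0], 0.85), ([218.0, 223.0], 0.5)]
scene mark []
scene knob_pointer [([195.0, 247.0], 0.73)]
scene guard_rib [([195.0, 218.0], 0.67)]
scene knob_grip [([199.0, 246.0], 0.66), ([217.0, 225.0], 0.25)]
scene syringe_red_flange [([171.0, 226.0], 0.7), ([204.0, 347.0], 0.58)]
scene syringe_red_barrel [([200.0, 346.0], 0.71), ([173.0, 226.0], 0.71), ([202.0, 370.0], 0.67)]
scene cradle_stop [([217.0, 223.0], 0.93)]
scene cradl
[... 530 characters left out ...]
315.0, 224.0], 0.6), ([333.0, 204.0], 0.56)]
side flow_knob [([200.0, 276.0], 0.53)]
side lock_guard []
side mark []
side knob_pointer [([202.0, 273.0], 0.57)]
side guard_rib [([172.0, 284.0], 0.88), ([138.0, 324.0], 0.38), ([202.0, 187.0], 0.27)]
side knob_grip [([201.0, 275.0], 0.51), ([335.0, 201.0], 0.3)]
side syringe_red_flange [([214.0, 344.0], 0.78), ([276.0, 273.0], 0.68), ([316.0, 228.0], 0.66)]
side syringe_red_barrel [([321.0, 228.0], 0.78), ([214.0, 346.0], 0.66)]
side cradle_stop [([192.0, 268.0], 0.63), ([348.0, 214.0], 0.19)]
side cradle_mid [([195.0, 263.0], 0.69)]
side syringe_red_nose [([214.0, 347.0], 0.92), ([316.0, 225.0], 0.71)]
side caddy_mouth [([332.0, 200.0], 0.95)]
```

View pics/scene0.png

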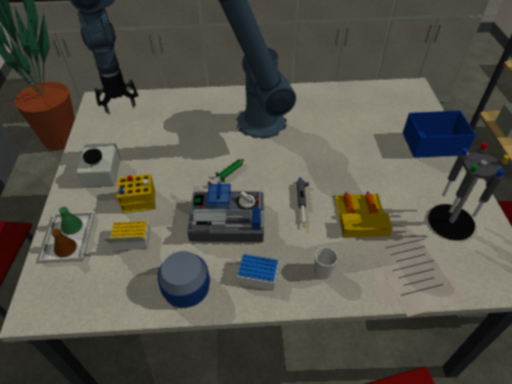

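View pics/side0.png

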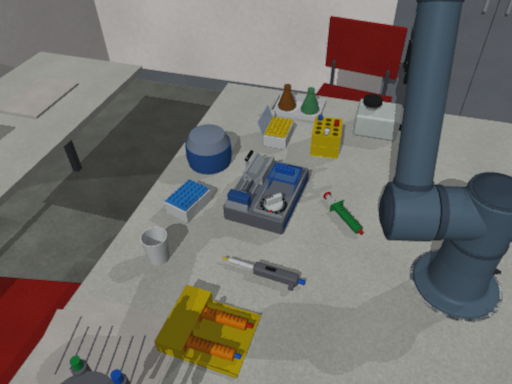

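Scene view: the pump is at about (218,225), the knob at (200,248) and the guard at (194,219). The caddy is at (215,362) with its hood away from the robot. Side view: the red cap is the bay nearer the pump, around (325,250), and the blue cap is at (355,238). The green object is a look-alike.

```bash
cat > h.py <<'E'
from bench import readout, vision
import cv2, numpy as np
from scipy.spatial.transform import Rotation as R
def rot(e): return R.from_euler('xyz',e,degrees=True).as_matrix()
def ray(p,rc,fish):
    K=p['intrinsics'];x=(rc[1]-K[0,2])/K[0,0];y=(rc[0]-K[1,2])/K[1,1]
    if fish:
        r=np.hypot(x,y);d=np.array([x/r*np.sin(r),y/r*np.sin(r),np.cos(r)]) if r>0 else np.array([0,0,1.])
    else: d=np.array([x,y,1.])
    return rot(p['rotation'])@d
def pw(p,rc,z,fish=False):
    d=ray(p,rc,fish);o=np.array(p['xyz']);return (o+d*(z-o[2])/d[2])[:2]
def proj(p,P,fish=True):
    c=rot(p['rotation']).T@(np.array(P)-p['xyz']);K=p['intrinsics']
    if fish:
        r=np.hypot(c[0],c[1]);th=np.arctan2(r,c[2]);u=c[:2]/r*th
    else:u=c[:2]/c[2]
    return np.array([K[1,1]*u[1]+K[1,2],K[0,0]*u[0]+K[0,2]])
def look(name,fn,crop=None,scale=1):
    p=vision.camera_params(name);im=vision.grab_frame(name)
    np.save('pics/'+fn+'.npy',im)
    import pickle;pickle.dump(p,open('pics/'+fn+'.pkl','wb'))
    o=im if crop is None else im[crop[0]:crop[1],crop[2]:crop[3]]
    cv2.imwrite('pics/'+fn+'.png',cv2.cvtColor(cv2.resize(o,None,fx=scale,fy=scale,interpolation=cv2.INTER_CUBIC),cv2.COLOR_RGB2BGR))
    return p,im
E
python3 - <<'E'
from h import *
S=vision.camera_params('scene');D=vision.camera_params('side')
for n,c,rc,z in [('knob',S,(199,247),.09),('knob',D,(201,275),.09),('rib',S,(187,218),.118),('rib',D,(171,285),.118),('pump',S,(217,226),.07),('pump',D,(196,266),.06),
 ('pumpNL',S,(193,194),.062),('pumpFL',S,(237,189),.062),('pumpFR',S,(237,263),.062),('capR',D,(325,250),.018),('capB',D,(356,238),.018),('caddy',S,(214,361),.03),('caddy',D,(332,200),.03)]:
    print(n,pw(c,rc,z).round(3))
s=readout.state();w=vision.camera_params('wrist');T=rot(s['tool_rot'])
print(w['intrinsics'],T.T@(w['xyz']-s['ee_pos']),T.T@rot(w['rotation']))
a=cv2.imread('pics/scene0.png')[170:250,180:275];b=cv2.imread('pics/side0.png')[285:375,150:265]
cv2.imwrite('pics/c1.png',np.vstack([cv2.resize(a,(400,300),interpolation=cv2.INTER_CUBIC),cv2.resize(b,(400,300),interpolation=cv2.INTER_CUBIC)]))
E
```

```text
knob [ 0.543 -0.084]
knob [ 0.515 -0.075]
rib [ 0.504 -0.183]
rib [ 0.514 -0.182]
pump [ 0.602 -0.16 ]
pump [ 0.555 -0.119]
pumpNL [ 0.476 -0.274]
pumpFL [ 0.673 -0.285]
pumpFR [ 0.689 -0.038]
capR [0.475 0.286]
capB [0.477 0.369]
caddy [0.588 0.32 ]
caddy [0.58  0.344]
[[297.31863964   0.         257.84475577]
 [  0.         297.31863964 191.63591826]
 [  0.           0.           1.        ]] [ 0.0650996  -0.00057085 -0.13132149] [[-4.66899930e-04 -9.65785991e-01 -2.59339936e-01]
 [ 9.99999683e-01 -6.18227569e-04  5.01950240e-04]
 [-6.45107608e-04 -2.59339619e-01  9.65785973e-01]]
```

View pics/c1.png

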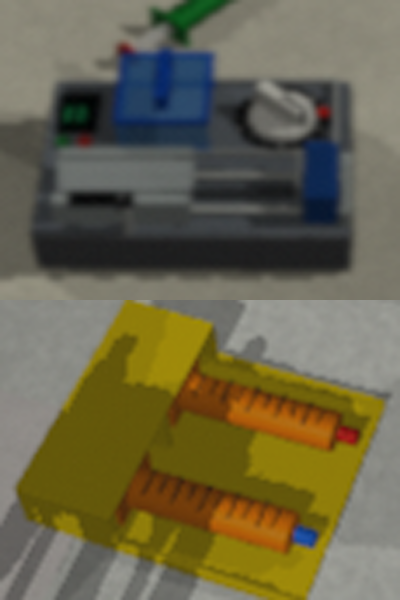

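```bash
for i in 1; do python3 -m creep '[[[32,-22,0,0,0,0,1],[32,-22,0,0,0,0,1],[32,-22,0,0,0,0,1],[32,-22,0,0,0,0,1],[32,-22,0,0,0,0,1]]]'; python3 -m creep '[[[32,-22,0,0,0,0,1],[32,-22,0,0,0,0,1],[32,-22,0,0,0,0,1],[32,-22,0,0,0,0,1],[32,-22,0,0,0,0,1]]]';  python3 -m creep '[[[32,-22,0,0,0,0,1],[32,-22,0,0,0,0,1],[32,-22,0,0,0,0,1],[32,-22,0,0,0,0,1],[0,0,0,0,0,0,1]]]'; done
python3 - <<'E'
from h import *
p,im=look('wrist','w1',None,1.5)
s=readout.state();print(s['time'],s['ee_pos'],s['tool_rot'],s['wrist_force'])
for t,z in [('flow_knob',.085),('mark',.069),('knob_pointer',.07),('guard_rib',.118),('knob_grip',.084),('cradle_stop',.092),('cradle_mid',.092),('pusher',.092)]:
    print(t,[(np.round(d['location']).tolist(),round(d['p'],2),pw(p,d['location'],z,True).round(4).tolist()) for d in vision.spot_in('wrist',t)[:3]])
E
```

```text
time: 2.02
ee_pos: [0.3104, -0.3841, 0.2406]
tool_rot: [179.8, 0.1, 19.3]
wrist_force: [0.4, -0.3, -0.0]
gripper_width: 0.999
time: 2.43
ee_pos: [0.4289, -0.2192, 0.2408]
tool_rot: [179.6, 0.0, 19.2]
wrist_force: [0.1, -1.3, 0.2]
gripper_width: 1.002
time: 2.85
ee_pos: [0.5277, -0.0813, 0.2412]
tool_rot: [179.5, -0.3, 19.6]
wrist_force: [0.4, -0.6, -0.2]
gripper_width: 1.001
2.9 [ 0.52615103 -0.08349479  0.24119994] [ 1.79469637e+02 -1.51916067e-01  1.95463791e+01] [0.09906229 0.41708834 0.14305959]
flow_knob [([178.0, 259.0], 0.96, [0.5303, -0.0821])]
mark [([155.0, 253.0], 0.64, [0.5482, -0.0699]), ([218.0, 347.0], 0.26, [0.5175, -0.1921])]
knob_pointer [([180.0, 261.0], 0.6, [0.5263, -0.0863]), ([159.0, 322.0], 0.45, [0.5695, -0.1393])]
guard_rib [([221.0, 344.0], 0.62, [0.5253, -0.1685])]
knob_grip [([182.0, 263.0], 0.85, [0.5278, -0.088]), ([284.0, 485.0], 0.53, [0.4951, -0.4527])]
cradle_stop [([160.0, 322.0], 0.79, [0.5694, -0.1332])]
cradle_mid [([161.0, 319.0], 0.56, [0.5674, -0.1306])]
pusher [([159.0, 325.0], 0.67, [0.5718, -0.1358]), ([218.0, 343.0], 0.56, [0.5214, -0.1784])]
```

View pics/w1.png

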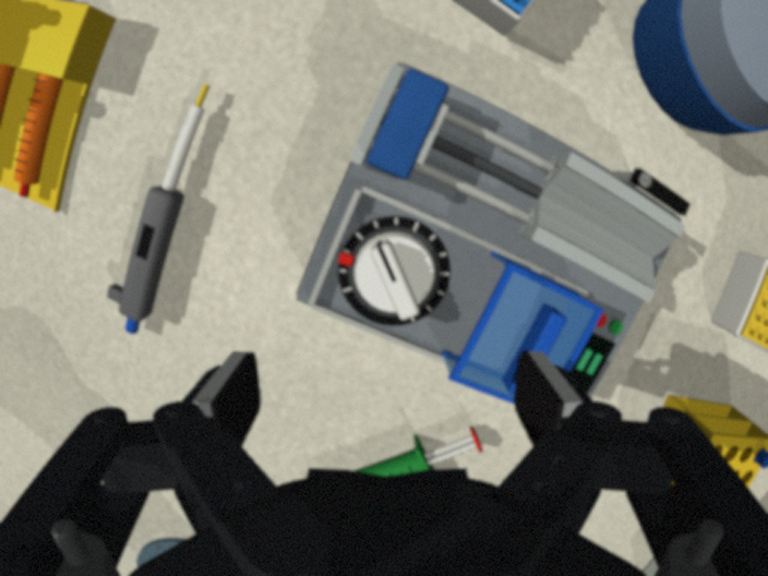

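Run:
```python
from h import *
import pickle
p=pickle.load(open('pics/w1.pkl','rb'))
P=lambda c,r,z: pw(p,(r/1.5,c/1.5),z,True)
def ang(a,b): d=b-a; return np.degrees(np.arctan2(d[1],d[0])).round(1)
k=P(394,270,.063);m=P(346,259,.069);print('knob ctr',k,'mark',m,np.linalg.norm(m-k),'mark ang',ang(k,m))
a=P(384,242,.096);b=P(413,317,.096);print('bar',a,b,(a+b)/2,ang(b,a),np.linalg.norm(a-b))
print('groove',ang(P(365,192,.065),P(590,290,.065)),'front',ang(P(318,303,.062),P(455,357,.062)))
q=[P(*x,.104) for x in [(410,70),(448,85),(406,178),(367,163)]];print('pusher',q,ang(q[3],q[0]),ang(q[2],q[1]),ang(q[0],q[1]))
print('trough',P(532,235,.094),P(652,298,.094),P(570,155,.094),P(685,228,.094),ang(P(532,235,.094),P(652,298,.094)),ang(P(570,155,.094),P(685,228,.094)))
```

```text
knob ctr [ 0.52570288 -0.08860239] mark [ 0.52318242 -0.05389371] 0.03480007218339308 mark ang 94.2
bar [ 0.54717339 -0.07334869] [ 0.5068383  -0.10780441] [ 0.52700584 -0.09057655] 40.5 0.053048244258477144
groove -92.6 front -93.4
pusher [array([ 0.65275837, -0.05222148]), array([ 0.65212902, -0.07663705]), array([ 0.58947377, -0.07225679]), array([ 0.59019922, -0.04730666])] -4.5 -4.0 -91.5
trough [ 0.58462092 -0.16280225] [ 0.5777144  -0.27420645] [ 0.64398423 -0.16813043] [ 0.63652496 -0.27894198] -93.5 -93.9
```

The pointer end is at about (242,384) in the 1.5x view and the mark is at (259,346). The pump is yawed about -3.6°, the bar sits at 40.5° and the mark at 94°. I'll align with the bar and go down.

```bash
python3 -m creep '[[[0,0,0,0,0,-7,0.5],[0,0,0,0,0,-7,0.5],[0,0,0,0,0,-7,0.5],[-3,4,10,0,0,0,0.5],[0,0,35,0,0,0,0.5]]]'; python3 -m creep '[[[0,0,35,0,0,0,0.5],[0,0,10,0,0,0,0.5],[0,0,0,0,0,0,0.5]]]'
cat > st.py <<'E'
from h import *
import sys
s=readout.state();print(s['time'],np.round(s['ee_pos'],4),np.round(s['tool_rot'],2),np.round(s['wrist_force'],1),round(s['gripper_width'],3), np.round(s['joint_pos'],0))
if len(sys.argv)>=5:  # target x y z [yaw]
    T=rot(s['tool_rot']);d=np.array([float(v) for v in sys.argv[1:4]])-s['ee_pos'];print('tool shift mm',(T.T@d*1000).round(1))
    rv=R.from_matrix(T.T@rot([180,0,float(sys.argv[4])])).as_rotvec(degrees=True);print('turn',rv.round(1))
E
python3 st.py .5265 -.0895 .087 40.5
```

```text
time: 3.72
ee_pos: [0.5276, -0.099, 0.2023]
tool_rot: [178.8, -0.3, 40.4]
wrist_force: [0.9, 0.1, 0.5]
gripper_width: 0.5
time: 3.97
ee_pos: [0.5244, -0.1017, 0.149]
tool_rot: [179.1, -0.1, 39.6]
wrist_force: [-0.9, -0.5, 0.4]
gripper_width: 0.5
3.9667 [ 0.5244 -0.1017  0.149 ] [ 1.7906e+02 -8.0000e-02  3.9570e+01] [-0.9 -0.5  0.4] 0.5 [-18.  19. -13.  57.  -0. 123.]
tool shift mm [ 9.3 -9.1 61.9]
turn [ 0.9 -0.1 -0.9]
```

```bash
python3 -m creep '[[[9,-9,20,1,0,-1,0.5],[0,0,25,0,0,0,0.5],[0,0,0,0,0,0,0.5]]]';python3 st.py .5265 -.0895 .087 40.5
```

```text
time: 4.22
ee_pos: [0.5253, -0.0912, 0.1028]
tool_rot: [-179.9, -0.1, 40.0]
wrist_force: [-1.4, 0.8, -0.1]
gripper_width: 0.496
4.2167 [ 0.5253 -0.0912  0.1028] [-1.7994e+02 -7.0000e-02  4.0000e+01] [-1.4  0.8 -0.1] 0.496 [-17.  22. -17.  52.   0. 123.]
tool shift mm [ 2.  -0.5 15.8]
turn [-0.1 -0.1 -0.5]
```

```bash
python3 -m creep '[[[2,0,16,0,0,0,0.5],[0,0,0,0,0,0,0.5],[0,0,0,0,0,0,0],[0,0,0,0,0,0,0],[0,0,0,0,0,0,0]]]';python3 -m creep '[[[0,0,0,0,0,0,0],[0,0,0,0,0,0,0],[0,0,0,0,0,0,0]]]';python3 st.py .5265 -.0895 .087 94.2
```

```text
time: 4.63
ee_pos: [0.5254, -0.0888, 0.0903]
tool_rot: [-179.6, -0.2, 39.6]
wrist_force: [1.4, 6.4, -13.4]
gripper_width: 0.147
time: 4.88
ee_pos: [0.5253, -0.0887, 0.0903]
tool_rot: [-179.6, -0.2, 39.6]
wrist_force: [1.8, 1.9, -9.3]
gripper_width: 0.148
4.8833 [ 0.5253 -0.0887  0.0903] [-179.57   -0.24   39.59] [ 1.8  1.9 -9.3] 0.148 [-17.  22. -18.  50.   0. 124.]
tool shift mm [0.4 1.4 3.3]
turn [ -0.3  -0.4 -54.6]
```

```bash
python3 -m creep '[[[0,0,0,0,0,-4,0],[0,0,0,0,0,-4,0],[0,0,0,0,0,-4,0],[0,0,0,0,0,-4,0],[0,0,0,0,0,-4,0]]]';python3 st.py .5265 -.0895 .090 94.2
```

```text
time: 5.3
ee_pos: [0.5254, -0.0888, 0.0903]
tool_rot: [-179.6, -0.4, 60.3]
wrist_force: [2.0, 1.0, -10.5]
gripper_width: 0.147
5.3 [ 0.5254 -0.0888  0.0903] [-179.64   -0.42   60.31] [  2.    1.  -10.5] 0.147 [-17.  22. -18.  50.   0. 103.]
tool shift mm [-0.1  1.3  0.3]
turn [ -0.2  -0.5 -33.9]
```

```bash
python3 -m creep '[[[0,0,0,0,0,-5,0],[0,0,0,0,0,-5,0],[0,0,0,0,0,-5,0],[0,0,0,0,0,-5,0],[0,0,0,0,0,-5,0]]]';python3 -m creep '[[[0,0,0,0,0,-5,0],[0,0,0,0,0,-3,0],[0,0,0,0,0,0,0]]]'
python3 - <<'E'
from h import *
p,im=look('wrist','w2',(60,300,100,420),2)
s=readout.state();print(s['time'],s['ee_pos'],s['tool_rot'],s['wrist_force'])
for t,z in [('mark',.069),('knob_pointer',.07)]:
    print(t,[(np.round(d['location']).tolist(),round(d['p'],2),pw(p,d['location'],z,True).round(4).tolist()) for d in vision.spot_in('wrist',t)[:3]])
hsv=cv2.cvtColor(im,cv2.COLOR_RGB2HSV);m=((hsv[...,0]<8)|(hsv[...,0]>172))&(hsv[...,1]>140)&(hsv[...,2]>80)
n,l,st,c=cv2.connectedComponentsWithStats(m.astype(np.uint8))
for i in range(1,n):
    if st[i,4]>15: print(st[i],c[i],pw(p,c[i][::-1],.068,True))
E
```

```text
time: 5.72
ee_pos: [0.5254, -0.0888, 0.0903]
tool_rot: [-179.8, -0.6, 86.4]
wrist_force: [1.2, 1.0, -9.5]
gripper_width: 0.149
time: 5.97
ee_pos: [0.5255, -0.0888, 0.0903]
tool_rot: [-179.9, -0.7, 94.9]
wrist_force: [1.5, 1.1, -9.6]
gripper_width: 0.145
6.0167 [ 0.52545434 -0.08876216  0.09030919] [-179.91369529   -0.66522359   94.78746384] [ 1.63691035  0.28295122 -9.88185828]
mark [([180.0, 261.0], 0.59, [0.5239, -0.0576])]
knob_pointer [([220.0, 258.0], 0.81, [0.524, -0.0794])]
[253 161  17  20 301] [260.50498339 170.27574751] [ 0.52331065 -0.05250266]
```

View pics/w2.png

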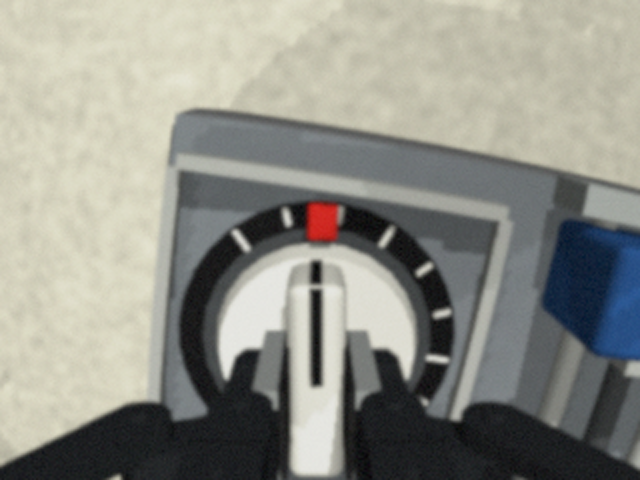

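The black line at column 316 is nearly on the red mark at column 322 (2x crop), about 1–1.5 mm anticlockwise of it. I'll nudge it 2° clockwise, release and rise.

```bash
python3 -m creep '[[[0,0,0,0,0,2,0],[0,0,0,0,0,0,0],[0,0,0,0,0,0,0]]]'; python3 -m creep '[[[0,0,0,0,0,0,0.5],[0,0,0,0,0,0,0.5],[0,0,-25,0,0,0,0.5],[0,0,-30,0,0,0,0.5],[0,0,0,0,0,0,0.5]]]'
python3 - <<'E'
from h import *
p,im=look('wrist','w3',(60,300,100,420),2)
s=readout.state();print(s['time'],s['ee_pos'],s['tool_rot'],s['wrist_force'])
for t,z in [('mark',.069),('knob_pointer',.07),('guard_rib',.118),('flow_knob',.085)]:
    print(t,[(np.round(d['location']).tolist(),round(d['p'],2),pw(p,d['location'],z,True).round(4).tolist()) for d in vision.spot_in('wrist',t)[:3]])
hsv=cv2.cvtColor(im,cv2.COLOR_RGB2HSV);m=((hsv[...,0]<8)|(hsv[...,0]>172))&(hsv[...,1]>140)&(hsv[...,2]>80)
n,l,st,c=cv2.connectedComponentsWithStats(m.astype(np.uint8))
for i in range(1,n):
    if st[i,4]>15: print(st[i],c[i],pw(p,c[i][::-1],.068,True))
E
```

```text
time: 6.37
ee_pos: [0.5254, -0.0888, 0.0903]
tool_rot: [-179.9, -0.7, 92.6]
wrist_force: [1.3, 1.2, -9.7]
gripper_width: 0.145
time: 6.78
ee_pos: [0.5267, -0.091, 0.1511]
tool_rot: [179.9, -0.4, 92.5]
wrist_force: [1.0, 0.3, 0.2]
gripper_width: 0.498
6.8333 [ 0.52614968 -0.09080784  0.14924835] [-179.99964149   -0.46837942   92.54115519] [ 0.09358568  0.31145923 -1.19489287]
mark [([159.0, 262.0], 0.88, [0.5276, -0.0576])]
knob_pointer [([198.0, 257.0], 0.76, [0.5256, -0.0869]), ([162.0, 265.0], 0.19, [0.5301, -0.0591])]
guard_rib [([303.0, 259.0], 0.67, [0.5293, -0.1466])]
flow_knob [([198.0, 258.0], 0.93, [0.5264, -0.082]), ([201.0, 292.0], 0.52, [0.55, -0.0838])]
[250 146  13  14 163] [255.75460123 152.34355828] [ 0.52315245 -0.05280841]
[ 25 176   9  11  61] [ 29.08196721 180.68852459] [ 0.31322429 -0.08098692]
```

View pics/w3.png

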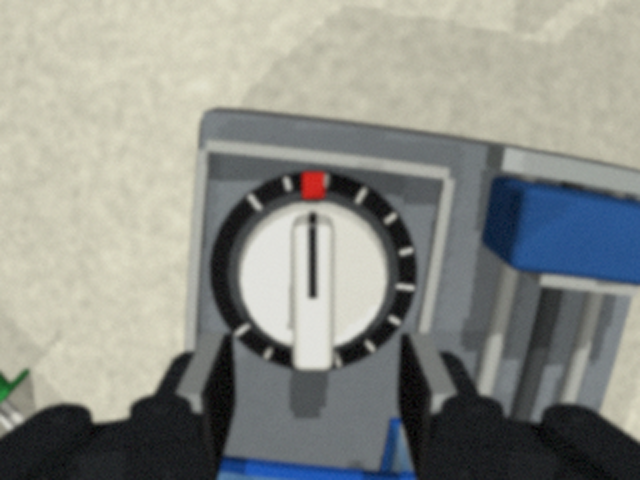

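Line (column 313) and mark (column 314) coincide. Next is the guard rib.

```bash
python3 -m creep '[[[0,0,-30,0,0,-7,0.5],[0,0,0,0,0,-7,0.5],[0,0,0,0,0,-7,0.5],[0,0,0,0,0,-7,0.5],[0,0,0,0,0,-7,0.5]]]'; python3 -m creep '[[[0,0,0,0,0,-7,0.5],[0,0,0,0,0,-7,0.5],[0,0,0,0,0,-7,0.5],[0,0,0,0,0,-7,0.5],[0,0,0,0,0,-7,0.5]]]';python3 -m creep '[[[0,0,0,0,0,-7,0.5],[0,0,0,0,0,-5,0.5],[0,0,0,0,0,0,0.5]]]'
python3 - <<'E'
from h import *
p,im=look('wrist','w4')
for t,z in [('guard_rib',.118),('lock_guard',.107),('cradle_stop',.092)]:
    print(t,[(np.round(d['location']).tolist(),round(d['p'],2),pw(p,d['location'],z,True).round(4).tolist()) for d in vision.silhouettes('wrist',t)[:3]])
hsv=cv2.cvtColor(im,cv2.COLOR_RGB2HSV)
q=pickle=None
import pickle;q=pickle.load(open('pics/w1.pkl','rb'))
for c,r in [(565,312),(530,365),(548,335)]: print(pw(q,(r/1.5,c/1.5),.129,True))
E
python3 st.py .5194 -.1888 .122 176.4
```

```text
time: 7.45
ee_pos: [0.5188, -0.089, 0.1703]
tool_rot: [-179.6, -1.3, 128.5]
wrist_force: [0.8, 0.0, 1.1]
gripper_width: 0.502
time: 7.87
ee_pos: [0.5149, -0.088, 0.1647]
tool_rot: [179.6, -1.9, 164.3]
wrist_force: [0.3, 0.3, 0.7]
gripper_width: 0.503
time: 8.12
ee_pos: [0.5125, -0.0874, 0.1612]
tool_rot: [179.1, -2.1, 176.9]
wrist_force: [0.1, -0.5, -1.4]
gripper_width: 0.505
guard_rib [([215.0, 124.0], 0.96, [0.503, -0.1753])]
lock_guard [([213.0, 123.0], 0.72, [0.5043, -0.1808])]
cradle_stop [([212.0, 198.0], 0.83, [0.5106, -0.1291])]
[ 0.54970777 -0.18938673]
[ 0.51071568 -0.18271422]
[ 0.53261618 -0.18516737]
8.3167 [ 0.513  -0.0875  0.1619] [179.11  -2.06 176.69] [-0.9 -0.5 -0.1] 0.503 [-17.  19. -11.  62.   0. -14.]
tool shift mm [ -13.7 -101.4   37.8]
turn [ 0.9 -2.1  0.3]
```

View pics/w4.png

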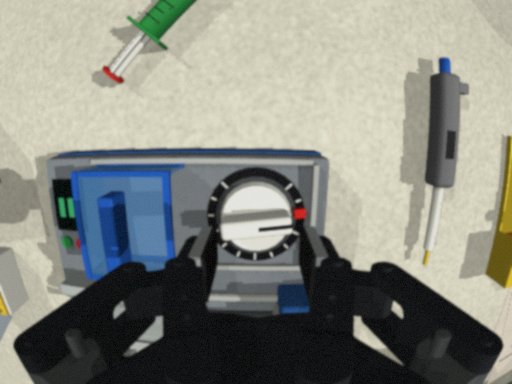

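Run:
```python
from h import *
import pickle
p=pickle.load(open('pics/w4.pkl','rb'));im=np.load('pics/w4.npy')
for rc,z in [((195,98),.129),((266,104),.129),((231,101),.129),((193,122),.107),((250,129),.107),((168,72),.107),((172,172),.107)]: print(rc,z,pw(p,rc,z,True).round(4))
for r in (205,220,235): print(r,[tuple(int(v) for v in im[r,c]) for c in range(90,136,3)])
for P in [(.5194,-.1888,.129)]: print(proj(p,P))
```

```text
(195, 98) 0.129 [ 0.4858 -0.1861]
(266, 104) 0.129 [ 0.5354 -0.1931]
(231, 101) 0.129 [ 0.5099 -0.1889]
(193, 122) 0.107 [ 0.4901 -0.1793]
(250, 129) 0.107 [ 0.5328 -0.1819]
(168, 72) 0.107 [ 0.4691 -0.2192]
(172, 172) 0.107 [ 0.4782 -0.1407]
205 [(71, 113, 157), (70, 114, 156), (68, 111, 156), (32, 82, 167), (36, 89, 177), (33, 87, 177), (33, 87, 179), (41, 89, 174), (19, 54, 111), (5, 30, 68), (16, 38, 76), (5, 38, 76), (68, 103, 140), (75, 117, 154), (77, 116, 154), (78, 118, 154)]
220 [(66, 111, 153), (67, 111, 155), (67, 112, 155), (55, 96, 146), (26, 65, 133), (26, 64, 130), (28, 67, 132), (26, 61, 126), (14, 41, 86), (11, 30, 63), (7, 26, 62), (5, 26, 60), (37, 62, 93), (77, 117, 153), (85, 123, 161), (89, 127, 166)]
235 [(69, 113, 155), (73, 116, 159), (71, 115, 157), (70, 112, 157), (41, 80, 137), (26, 66, 133), (24, 66, 131), (23, 64, 129), (22, 57, 116), (7, 32, 69), (11, 33, 65), (6, 28, 60), (9, 31, 64), (66, 101, 136), (79, 118, 157), (85, 123, 160)]
[244.47988727 104.07465782]
```

```bash
python3 -m creep '[[[0,-30,-5,0.9,-2,0,0.6],[0,-30,0,0,0,0,0.6],[0,-25,0,0,0,0,0.6],[0,0,0,0,0,0,0.6]]]'; python3 st.py .516 -.184 .122 176.4
```

```text
time: 8.65
ee_pos: [0.5086, -0.1738, 0.1662]
tool_rot: [-179.9, 0.0, 176.7]
wrist_force: [0.0, -1.2, -0.1]
gripper_width: 0.601
8.65 [ 0.5086 -0.1738  0.1662] [-1.7994e+02  4.0000e-02  1.7666e+02] [ 0.  -1.2 -0.1] 0.601 [-26.  19. -10.  60.  -0. -22.]
tool shift mm [-8.  -9.7 44.2]
turn [-0.1  0.   0.3]
```

```bash
python3 -m creep '[[[-7,-9,10,0,0,0,0.6],[0,0,12,0,0,0,0.6],[0,0,0,0,0,0,0.6]]]'; python3 st.py .516 -.184 .122 176.4;  python3 -m creep '[[[0,0,17,0,0,0,0.6],[0,0,0,0,0,0,0.6],[0,0,0,0,0,0,0],[0,0,0,0,0,0,0],[0,0,0,0,0,0,0]]]';python3 -m creep '[[[0,0,0,0,0,0,0],[0,0,0,0,0,0,0],[0,0,0,0,0,0,0]]]'; python3 st.py .516 -.184 .122 176.4
```

```text
time: 8.9
ee_pos: [0.5157, -0.185, 0.1445]
tool_rot: [-179.9, 0.2, 176.3]
wrist_force: [0.2, -0.7, -0.4]
gripper_width: 0.599
8.9 [ 0.5157 -0.185   0.1445] [-1.7994e+02  1.7000e-01  1.7626e+02] [ 0.2 -0.7 -0.4] 0.599 [-26.  21. -11.  58.   0. -23.]
tool shift mm [-0.2  1.  22.5]
turn [-0.1  0.2 -0.1]
time: 9.32
ee_pos: [0.5162, -0.1833, 0.1294]
tool_rot: [-180.0, 0.2, 176.2]
wrist_force: [0.0, -0.8, 0.3]
gripper_width: 0.181
time: 9.57
ee_pos: [0.5163, -0.1833, 0.1299]
tool_rot: [-179.9, 0.2, 176.2]
wrist_force: [0.7, -0.8, -4.6]
gripper_width: 0.118
9.5667 [ 0.5163 -0.1833  0.1299] [-179.91    0.2   176.16] [ 0.7 -0.8 -4.6] 0.118 [-26.  22. -12.  56.  -0. -22.]
tool shift mm [ 0.2 -0.7  7.9]
turn [-0.1  0.2 -0.2]
```

```bash
python3 -m creep '[[[0,15,0,0,0,0,0],[0,20,0,0,0,0,0],[0,20,0,0,0,0,0],[0,15,0,0,0,0,0],[0,0,0,0,0,0,0]]]'; python3 st.py .5225 -.0835 .130 176.2
```

```text
time: 9.98
ee_pos: [0.5213, -0.1141, 0.1299]
tool_rot: [-179.7, 0.2, 175.9]
wrist_force: [1.2, 2.0, -4.4]
gripper_width: 0.117
9.9833 [ 0.5213 -0.1141  0.1299] [-179.69    0.22  175.93] [ 1.2  2.  -4.4] 0.117 [-19.  20. -15.  55.  -0. -15.]
tool shift mm [ 1.  30.7 -0.3]
turn [-0.3  0.2 -0.3]
```

```bash
python3 -m creep '[[[0,12,0,0,0,0,0],[0,12,0,0,0,0,0],[0,4,0,0,0,0,0],[0,4,0,0,0,0,0],[0,2,0,0,0,0,0]]]'; python3 st.py .5225 -.0835 .130 176.2;python3 -m creep '[[[0,2,0,0,0,0,0],[0,2,0,0,0,0,0],[0,2,0,0,0,0,0],[0,0,0,0,0,0,0]]]'; python3 st.py .5225 -.0835 .130 176.2
```

```text
time: 10.4
ee_pos: [0.5232, -0.0879, 0.1298]
tool_rot: [-178.5, 0.1, 175.7]
wrist_force: [0.7, -3.5, -3.5]
gripper_width: 0.119
10.4 [ 0.5232 -0.0879  0.1298] [-1.7851e+02  1.2000e-01  1.7575e+02] [ 0.7 -3.5 -3.5] 0.119 [-16.  20. -15.  55.  -1. -11.]
tool shift mm [ 1.1  4.4 -0.3]
turn [-1.5  0.1 -0.5]
time: 10.73
ee_pos: [0.5232, -0.088, 0.1298]
tool_rot: [-177.9, 0.1, 175.5]
wrist_force: [-0.2, 1.1, -2.4]
gripper_width: 0.117
10.7333 [ 0.5232 -0.088   0.1298] [-1.7792e+02  5.0000e-02  1.7555e+02] [-0.2  1.1 -2.4] 0.117 [-15.  20. -15.  55.  -2. -11.]
tool shift mm [ 1.1  4.4 -0.3]
turn [-2.1  0.  -0.7]
```

```bash
python3 -m creep '[[[0,8,0,-2,0,0,0],[0,8,0,0,0,0,0],[0,8,0,0,0,0,0]]]'; python3 st.py .5225 -.0835 .130 176.2
python3 - <<'E'
from h import *
p,im=look('scene','s2',(165,255,175,285),7)
p,im=look('wrist','w5',None,1)
a=cv2.imread('pics/s2.png');b=cv2.imread('pics/w5.png');cv2.imwrite('pics/c2.png',np.hstack([cv2.resize(a,(440,360)),cv2.resize(b[130:330,120:380],(360,360))]))
E
```

```text
time: 10.98
ee_pos: [0.5234, -0.0873, 0.1298]
tool_rot: [-176.9, -0.2, 174.9]
wrist_force: [-2.4, -22.9, -5.6]
gripper_width: 0.116
10.9833 [ 0.5234 -0.0873  0.1298] [-1.7691e+02 -1.5000e-01  1.7489e+02] [ -2.4 -22.9  -5.6] 0.116 [-15.  20. -15.  55.  -3.  -9.]
tool shift mm [ 1.2  3.6 -0.4]
turn [-3.1 -0.2 -1.3]
```

View pics/c2.png

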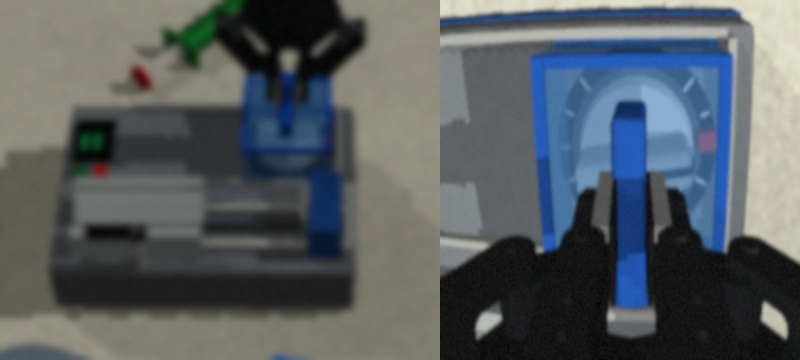

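At the stop: 22.9 N of push gives no further motion, and in the wrist view the hood covers the dial with its rib over the knob axis. I'll release and go to the caddy.

```bash
python3 -m creep '[[[0,0,0,0,0,0,0.5],[0,0,0,0,0,0,0.5],[0,0,-15,0,0,0,0.6],[0,0,-35,-3,0,0,0.8],[0,0,-35,0,0,0,1]]]'; python3 -m creep '[[[0,35,-10,0,0,0,1],[0,35,0,0,0,0,1],[0,35,0,0,0,0,1],[0,35,0,0,0,0,1],[0,35,0,0,0,0,1]]]'; python3 -m creep '[[[0,35,0,0,0,0,1],[0,35,0,0,0,0,1],[0,35,0,0,0,0,1],[0,35,0,0,0,0,1],[0,0,0,0,0,0,1]]]';  python3 - <<'E'
from h import *
p,im=look('wrist','w6',None,1.5)
s=readout.state();print(s['time'],s['ee_pos'],s['tool_rot'],s['wrist_force'])
for t,z in [('syringe_red',.018),('syringe_red_flange',.018),('syringe_red_barrel',.018),('syringe_red_nose',.018),('caddy_mouth',.01),('caddy',.02)]:
    print(t,[(np.round(d['location']).tolist(),round(d['p'],2),pw(p,d['location'],z,True).round(4).tolist()) for d in vision.spot_in('wrist',t)[:3]])
E
```

```text
time: 11.5
ee_pos: [0.519, -0.0851, 0.2109]
tool_rot: [179.9, -0.9, 174.8]
wrist_force: [1.9, -0.6, 1.1]
gripper_width: 0.817
time: 11.92
ee_pos: [0.5439, 0.0891, 0.2351]
tool_rot: [179.7, 0.4, 174.0]
wrist_force: [0.8, -0.1, 1.2]
gripper_width: 1.0
time: 12.33
ee_pos: [0.5586, 0.2443, 0.2401]
tool_rot: [179.0, 0.6, 174.4]
wrist_force: [0.1, -0.7, -0.5]
gripper_width: 1.002
12.3833 [0.55860868 0.2419442  0.24024348] [179.16825692   0.66170216 174.35311541] [ 0.61781454 -0.28198024  0.06326383]
syringe_red [([23.0, 8.0], 0.78, [0.2847, -0.1088]), ([146.0, 290.0], 0.64, [0.5373, 0.2884])]
syringe_red_flange [([151.0, 290.0], 0.96, [0.5433, 0.2883]), ([22.0, 8.0], 0.59, [0.2824, -0.1106]), ([308.0, 205.0], 0.19, [0.7607, 0.1496])]
syringe_red_barrel [([148.0, 291.0], 0.79, [0.5408, 0.2897]), ([22.0, 8.0], 0.7, [0.2818, -0.1094]), ([179.0, 316.0], 0.69, [0.5818, 0.3182])]
syringe_red_nose [([145.0, 289.0], 0.87, [0.5365, 0.2876]), ([21.0, 7.0], 0.84, [0.2792, -0.1115]), ([309.0, 201.0], 0.5, [0.7629, 0.1434])]
caddy_mouth [([179.0, 314.0], 0.77, [0.5836, 0.3175]), ([209.0, 34.0], 0.55, [0.5849, -0.1081])]
caddy [([178.0, 316.0], 0.73, [0.5794, 0.3182])]
```

View pics/w6.png

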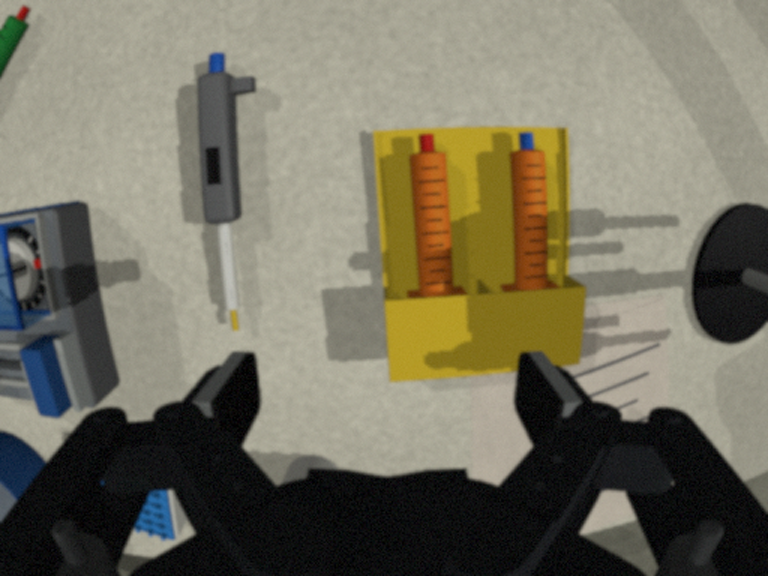

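The red cap tip is at (427,134) and the barrel runs to the flange at (436,290). The blue one is to its right.

```bash
python3 - <<'E'
from h import *
import pickle
p=pickle.load(open('pics/w6.pkl','rb'))
P=lambda c,r,z: pw(p,(r/1.5,c/1.5),z,True)
a=P(427,134,.0185);b=P(429,153,.0185);f=P(435,288,.0185);f2=P(435,288,.033)
d=b-f;print('nose',a,'barrel front',b,'flange',f,f2,np.degrees(np.arctan2(d[1],d[0])),np.linalg.norm(a-f))
for c,r,z in [(385,296,.048),(582,285,.048),(378,130,.004),(566,128,.004)]:print(P(c,r,z))
E
python3 st.py .520 .290 .12 177
```

```text
nose [0.46970444 0.28836757] barrel front [0.48487177 0.28854175] flange [0.59463324 0.28460932] [0.59039029 0.28314783] 177.94813955865808 0.12498531683986952
[0.58839531 0.24341806]
[0.59588904 0.40260854]
[0.46200338 0.25072175]
[0.46843235 0.41177947]
12.6833 [0.5588 0.2365 0.24  ] [179.31   0.62 173.92] [ 0.4  0.6 -0.3] 0.999 [17. 25.  9. 73.  0. 23.]
tool shift mm [ 45.6  47.7 120.1]
turn [ 0.7  0.6 -3.1]
```

```bash
python3 -m creep '[[[15,25,20,0.7,0.6,-3.5,0.6],[10,20,30,0,0,0,0.6],[0,0,30,0,0,0,0.6],[0,0,20,0,0,0,0.6],[0,0,0,0,0,0,0.6]]]'; python3 st.py .535 .287 .019 177.5
```

```text
time: 13.1
ee_pos: [0.5414, 0.2796, 0.1407]
tool_rot: [179.9, 0.5, 177.0]
wrist_force: [-0.5, -0.7, 0.3]
gripper_width: 0.601
13.1 [0.5414 0.2796 0.1407] [179.86   0.46 176.95] [-0.5 -0.7  0.3] 0.601 [21. 28. -1. 61. -0. 24.]
tool shift mm [  7.7   6.7 121.6]
turn [ 0.1  0.5 -0.5]
```

```bash
python3 -m creep '[[[7,6,20,0,0.5,-0.5,0.6],[0,0,30,0,0,0,0.6],[0,0,20,0,0,0,0.6],[0,0,0,0,0,0,0.6]]]'; python3 st.py .535 .287 .019 177.5;python3 - <<'E'
from h import *
p,im=look('wrist','w7',None,1)
hsv=cv2.cvtColor(im,cv2.COLOR_RGB2HSV);m=((hsv[...,0]<14))&(hsv[...,1]>150)&(hsv[...,2]>60)
m=cv2.morphologyEx(m.astype(np.uint8),cv2.MORPH_OPEN,np.ones((3,3)))
n,l,st,c=cv2.connectedComponentsWithStats(m)
for i in range(1,n):
    if st[i,4]>100:
        print(st[i],c[i])
        for r in range(st[i,1],st[i,1]+st[i,3],15):
            cc=np.where(l[r]==i)[0]
            print(r,cc.min(),cc.max(),pw(p,(r,(cc.min()+cc.max())/2),.0185,True).round(4),end=' ')
E
```

```text
time: 13.43
ee_pos: [0.5374, 0.283, 0.0729]
tool_rot: [179.8, 0.2, 177.1]
wrist_force: [-1.1, -0.4, 0.7]
gripper_width: 0.599
13.4333 [0.5374 0.283  0.0729] [1.7976e+02 1.6000e-01 1.7711e+02] [-1.1 -0.4  0.7] 0.599 [22. 31. -7. 52.  0. 25.]
tool shift mm [ 2.8  3.7 54. ]
turn [ 0.2  0.2 -0.4]
[ 235  110   63  196 5908] [261.17806364 219.0169262 ]
110 258 267 [0.4697 0.2898] 125 251 268 [0.4789 0.2875] 140 240 281 [0.4884 0.2876] 155 240 281 [0.4978 0.2872] 170 241 281 [0.5075 0.287 ] 185 242 282 [0.5173 0.2872] 200 242 282 [0.5274 0.2867] 215 244 282 [0.5378 0.2869] 230 245 282 [0.5485 0.2867] 245 246 283 [0.5598 0.2869] 260 247 279 [0.5715 0.2854] 275 247 282 [0.584  0.2859] 290 241 293 [0.5973 0.2872] 305 237 275 [0.611  0.2783] [ 358  135   40  137 3751] [376.95654492 205.83950946]
135 375 381 [0.4871 0.3652] 150 366 391 [0.4971 0.3657] 165 370 390 [0.5073 0.3671] 180 364 389 [0.5176 0.3649] 195 365 388 [0.5282 0.3655] 210 362 387 [0.539  0.3647] 225 361 396 [0.5506 0.3688] 240 360 392 [0.5623 0.3679] 255 358 391 [0.5746 0.368 ] 270 364 381 [0.5875 0.3679]
```

```bash
python3 -m creep '[[[2,4,20,0,0,-0.5,0.6],[0,0,20,0,0,0,0.6],[0,0,0,0,0,0,0.6]]]'; python3 st.py .535 .287 .019 177.5; python3 -m creep '[[[0,0,8,0,0,0,0.6],[0,0,0,0,0,0,0.6]]]'; python3 st.py .535 .287 .019 177.5
```

```text
time: 13.73
ee_pos: [0.5425, 0.2874, 0.0418]
tool_rot: [179.5, 0.8, 177.4]
wrist_force: [-0.8, -0.1, -0.5]
gripper_width: 0.602
13.7333 [0.5425 0.2874 0.0418] [179.48   0.81 177.4 ] [-0.8 -0.1 -0.5] 0.602 [22. 33. -9. 48.  0. 25.]
tool shift mm [ 7.8 -0.9 22.7]
turn [ 0.5  0.8 -0.1]
time: 13.9
ee_pos: [0.5453, 0.2875, 0.0375]
tool_rot: [179.4, 1.1, 177.3]
wrist_force: [-0.7, -0.1, -0.4]
gripper_width: 0.604
13.9 [0.5453 0.2875 0.0375] [179.37   1.06 177.32] [-0.7 -0.1 -0.4] 0.604 [22. 33. -9. 47.  0. 25.]
tool shift mm [10.6 -1.2 18.3]
turn [ 0.6  1.1 -0.2]
```

```bash
python3 -m creep '[[[8,0,12,0.5,1,0,0.6],[0,0,6,0,0,0,0.6],[0,0,0,0,0,0,0.6]]]'; python3 st.py .535 .287 .019 177.5
```

```text
time: 14.15
ee_pos: [0.5404, 0.2889, 0.0226]
tool_rot: [179.7, 0.4, 177.3]
wrist_force: [0.5, -0.1, 1.0]
gripper_width: 0.602
14.15 [0.5404 0.2889 0.0226] [179.74   0.35 177.27] [ 0.5 -0.1  1. ] 0.602 [ 22.  34. -10.  46.   0.  25.]
tool shift mm [ 5.4 -2.2  3.6]
turn [ 0.3  0.4 -0.2]
```

```bash
python3 -m creep '[[[0,-2,3,0,0,0,0.6],[0,0,0,0,0,0,0.2],[0,0,0,0,0,0,0.2],[0,0,0,0,0,0,0.2],[0,0,0,0,0,0,0.2]]]'; python3 st.py .4504 .290 .019 177.5
```

```text
time: 14.57
ee_pos: [0.5406, 0.287, 0.02]
tool_rot: [179.7, 0.4, 177.3]
wrist_force: [-0.6, -0.3, -1.4]
gripper_width: 0.313
14.5667 [0.5406 0.287  0.02  ] [179.73   0.38 177.3 ] [-0.6 -0.3 -1.4] 0.313 [ 22.  34. -10.  45.   0.  25.]
tool shift mm [90.2 -1.3  0.4]
turn [ 0.3  0.4 -0.2]
```

```bash
python3 -m creep '[[[10,0,-2,0,0,0,0.2],[20,0,0,0,0,0,0.2],[20,0,0,0,0,0,0.2],[15,0,0,0,0,0,0.2],[0,0,0,0,0,0,0.2]]]'; python3 st.py .4544 .290 .021 177.5
```

```text
time: 14.98
ee_pos: [0.4711, 0.2895, 0.0211]
tool_rot: [179.7, 0.3, 177.2]
wrist_force: [-0.3, -0.2, -1.2]
gripper_width: 0.318
14.9833 [0.4711 0.2895 0.0211] [179.74   0.3  177.21] [-0.3 -0.2 -1.2] 0.318 [ 25.  28. -20.  41.   0.  28.]
tool shift mm [16.7 -0.3  0. ]
turn [ 0.3  0.3 -0.3]
```

```bash
python3 -m creep '[[[14,0,1,0,0,0,0.2],[0,0,0,0,0,0,0.2],[0,0,0,0,0,0,0.6],[0,0,0,0,0,0,0.6],[0,0,-10,0,0,0,0.6]]]';python3 -m creep '[[[0,0,-35,0,0,0,0.6],[-25,0,-30,0,0,0,0.6],[-30,0,-10,0,0,0,0.6],[-25,0,0,0,0,0,0.6],[0,0,0,0,0,0,0.6]]]'; python3 st.py .54 .290 .021 177.5;python3 - <<'E'
from h import *
p,im=look('wrist','w8',None,1)
for t,z in [('syringe_red',.018),('syringe_red_flange',.018),('syringe_red_plunger',.018)]:
    print(t,[(np.round(d['location']).tolist(),round(d['p'],2),pw(p,d['location'],z,True).round(4).tolist()) for d in vision.spot_in('wrist',t)[:3]])
E
```

```text
time: 15.4
ee_pos: [0.456, 0.2897, 0.0298]
tool_rot: [179.8, 0.3, 177.3]
wrist_force: [-0.4, -0.2, -0.1]
gripper_width: 0.601
time: 15.82
ee_pos: [0.5414, 0.2851, 0.1141]
tool_rot: [179.8, 0.6, 177.3]
wrist_force: [0.3, 0.0, -0.8]
gripper_width: 0.596
15.8167 [0.5414 0.2851 0.1141] [179.76   0.58 177.25] [ 0.3  0.  -0.8] 0.596 [22. 29. -3. 57. -0. 25.]
tool shift mm [ 2.6  4.5 93.1]
turn [ 0.2  0.6 -0.2]
syringe_red [([111.0, 259.0], 0.89, [0.4747, 0.2898])]
syringe_red_flange [([114.0, 258.0], 0.86, [0.4765, 0.2886])]
syringe_red_plunger [([110.0, 262.0], 0.63, [0.4739, 0.2922]), ([201.0, 291.0], 0.52, [0.5468, 0.3121]), ([122.0, 69.0], 0.46, [0.4663, 0.1252])]
```

View pics/w8.png

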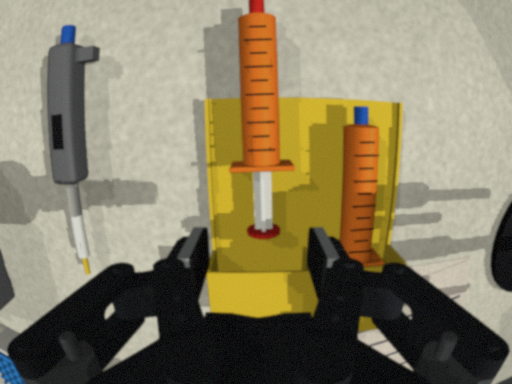

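The syringe is clear of the hood: flange at (167,262), plunger rod to (225,264), hood edge at row 271.

Run:
```python
from h import *
import pickle
p=pickle.load(open('pics/w8.pkl','rb'))
f=pw(p,(165,262),.02,True);b=pw(p,(100,259),.0185,True);e=pw(p,(228,264),.0185,True);m=pw(p,(198,263),.0185,True)
print('flange',f,'b',b,'plate front',e,'mid rod',m,[np.degrees(np.arctan2(*(b-x)[::-1])) for x in (e,f)])
```

```text
flange [0.5158933  0.29008922] b [0.46618291 0.29017114] plate front [0.56860123 0.28941819] mid rod [0.54280084 0.28970192] [np.float64(179.57878533623511), np.float64(179.90557767101478)]
```

```bash
python3 -m creep '[[[0,5,25,0,0.5,-2,0.5],[0,0,25,0,0,0,0.5],[0,0,10,0,0,0,0.5],[0,0,0,0,0,0,0.5]]]'; python3 st.py .545 .2895 .018 179.3
```

```text
time: 16.35
ee_pos: [0.529, 0.29, 0.0494]
tool_rot: [180.0, -0.7, 179.6]
wrist_force: [0.2, 0.4, -0.3]
gripper_width: 0.503
16.35 [0.529  0.29   0.0494] [179.98  -0.69 179.63] [ 0.2  0.4 -0.3] 0.503 [23. 32. -8. 50.  0. 23.]
tool shift mm [-16.4  -0.4  31.2]
turn [ 0.  -0.7  0.3]
```

```bash
python3 -m creep '[[[-15,0,0,0,-0.5,0,0.5],[0,0,0,0,0,0,0.5],[0,0,12,0,0,0,0.5],[0,0,0,0,0,0,0.5]]]'; python3 st.py .545 .2895 .018 179.3
```

```text
time: 16.68
ee_pos: [0.5391, 0.2895, 0.0375]
tool_rot: [-179.9, -0.6, 179.7]
wrist_force: [-1.4, -0.1, -0.8]
gripper_width: 0.501
16.6833 [0.5391 0.2895 0.0375] [-179.9    -0.55  179.73] [-1.4 -0.1 -0.8] 0.501 [22. 34. -8. 49.  0. 23.]
tool shift mm [-6.1  0.  19.4]
turn [-0.1 -0.6  0.4]
```

```bash
python3 -m creep '[[[-5,0,8,0,-0.5,0,0.5],[0,0,7,0,0,0,0.5],[0,0,0,0,0,0,0.5]]]'; python3 st.py .545 .2895 .018 179.3
```

```text
time: 16.93
ee_pos: [0.5441, 0.2901, 0.0239]
tool_rot: [-180.0, 0.1, 179.8]
wrist_force: [-1.0, -0.3, -0.5]
gripper_width: 0.499
16.9333 [0.5441 0.2901 0.0239] [-1.7995e+02  7.0000e-02  1.7977e+02] [-1.  -0.3 -0.5] 0.499 [22. 35. -8. 47. -0. 22.]
tool shift mm [-0.9 -0.6  5.9]
turn [-0.   0.1  0.5]
```

```bash
python3 -m creep '[[[-1,0,5,0,0,0.5,0.5],[0,0,1,0,0,0,0.5],[0,0,0,0,0,0,0],[0,0,0,0,0,0,0],[0,0,0,0,0,0,0]]]';python3 -m creep '[[[0,0,0,0,0,0,0],[0,0,0,0,0,0,0],[0,0,0,0,0,0,0]]]'; python3 st.py .545 .2895 .018 179.3; python3 -m creep '[[[0,0,-10,0,0,0,0],[0,0,-20,0,0,0,0],[0,0,-20,0,0,0,0],[0,0,-20,0,0,0,0],[0,0,0,0,0,0,0]]]'; python3 st.py .545 .2895 .15 179.3;python3 - <<'E'
from h import *
p,im=look('wrist','w9',(0,384,0,512),0.75)
p,im=look('side','s9',(170,384,120,400),1.3)
a=cv2.imread('pics/w9.png');b=cv2.imread('pics/s9.png');h=288
cv2.imwrite('pics/c3.png',np.hstack([a,cv2.resize(b,(390,288))]))
E
```

```text
time: 17.35
ee_pos: [0.5449, 0.2902, 0.0179]
tool_rot: [-180.0, 0.1, 179.2]
wrist_force: [-0.3, 0.3, 0.6]
gripper_width: 0.146
time: 17.6
ee_pos: [0.5449, 0.2902, 0.0182]
tool_rot: [-180.0, 0.1, 179.2]
wrist_force: [0.3, 0.4, -1.2]
gripper_width: 0.144
17.6 [0.5449 0.2902 0.0182] [-1.7997e+02  6.0000e-02  1.7922e+02] [ 0.3  0.4 -1.2] 0.144 [22. 35. -9. 46. -0. 23.]
tool shift mm [-0.2 -0.7  0.2]
turn [-0.   0.1 -0.1]
time: 18.02
ee_pos: [0.5432, 0.2894, 0.0911]
tool_rot: [-179.9, -0.2, 179.2]
wrist_force: [0.3, -0.7, 0.3]
gripper_width: 0.146
18.0167 [0.5432 0.2894 0.0911] [-1.7985e+02 -1.5000e-01  1.7921e+02] [ 0.3 -0.7  0.3] 0.146 [22. 31. -4. 56. -0. 23.]
tool shift mm [ -1.7  -0.1 -58.9]
turn [-0.1 -0.2 -0.1]
```

View pics/c3.png

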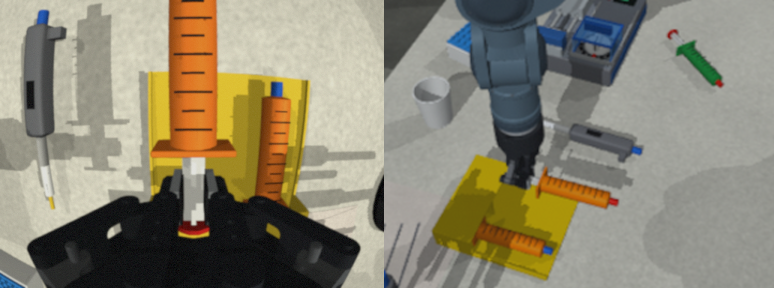

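Held by the plunger and near level. I'll rise, turn 87° and carry it over.

```bash
python3 -m creep '[[[0,0,-20,0,0,0,0],[0,0,-30,0,0,-5,0],[0,0,-30,0,0,-6,0],[0,0,-10,0,0,-6,0],[0,0,0,0,0,-6,0]]]';python3 -m creep '[[[0,0,0,0,0,-6,0],[0,0,0,0,0,-6,0],[0,0,0,0,0,-6,0],[0,0,0,0,0,-6,0],[0,0,0,0,0,-6,0]]]';python3 -m creep '[[[0,0,0,0,0,-6,0],[0,0,0,0,0,-6,0],[0,0,0,0,0,-6,0],[0,0,0,0,0,-6,0],[0,0,0,0,0,-4,0]]]'; python3 st.py .6173 -.125 .20 -93.6
```

```text
time: 18.53
ee_pos: [0.5368, 0.2868, 0.1725]
tool_rot: [-179.9, -1.4, -156.9]
wrist_force: [0.9, -0.0, -1.1]
gripper_width: 0.148
time: 18.95
ee_pos: [0.5346, 0.286, 0.1672]
tool_rot: [179.1, -1.5, -125.3]
wrist_force: [-0.6, -0.0, -0.8]
gripper_width: 0.143
time: 19.37
ee_pos: [0.53, 0.2843, 0.1584]
tool_rot: [177.7, -1.2, -95.7]
wrist_force: [0.0, 0.3, -1.3]
gripper_width: 0.149
19.3667 [0.53   0.2843 0.1584] [177.69  -1.23 -95.75] [ 0.   0.3 -1.3] 0.149 [ 22.  29.   3.  67.  -0. -62.]
tool shift mm [ 399.3 -126.4  -38.2]
turn [ 2.3 -1.2 -2.2]
```

```bash
python3 -m creep '[[[0,0,-20,2,-1,-2,0],[10,-3,-20,0,0,0,0],[20,-6,-10,0,0,0,0],[30,-9,0,0,0,0,0],[30,-9,0,0,0,0,0]]]';python3 -m creep '[[[30,-9,0,0,0,0,0],[30,-9,0,0,0,0,0],[30,-9,0,0,0,0,0],[30,-9,0,0,0,0,0],[30,-9,0,0,0,0,0]]]';python3 st.py .6173 -.125 .20 -93.6;python3 -m creep '[[[30,-9,0,0,0,0,0],[30,-9,0,0,0,0,0],[25,-9,0,0,0,0,0],[0,0,0,0,0,0,0]]]'; python3 st.py .6173 -.125 .20 -93.6
```

```text
time: 19.78
ee_pos: [0.5467, 0.1951, 0.2]
tool_rot: [178.8, -0.3, -92.9]
wrist_force: [0.3, -0.1, -1.3]
gripper_width: 0.144
time: 20.2
ee_pos: [0.5811, 0.037, 0.1927]
tool_rot: [178.1, -0.3, -92.7]
wrist_force: [0.6, -0.4, -2.3]
gripper_width: 0.146
20.2 [0.5811 0.037  0.1927] [178.15  -0.32 -92.7 ] [ 0.6 -0.4 -2.3] 0.146 [ -2.  25.   2.  69.  -0. -90.]
tool shift mm [160.2 -43.5  -7.8]
turn [ 1.9 -0.3  0.9]
time: 20.53
ee_pos: [0.6022, -0.0589, 0.1852]
tool_rot: [177.6, -0.4, -93.1]
wrist_force: [0.2, 0.4, 0.6]
gripper_width: 0.145
20.5333 [ 0.6022 -0.0589  0.1852] [177.6   -0.35 -93.07] [0.2 0.4 0.6] 0.145 [-11.  28.   7.  71.  -1. -98.]
tool shift mm [ 65.3 -18.  -15.2]
turn [ 2.4 -0.4  0.5]
```

```bash
python3 -m creep '[[[25,-8,-5,2,0,0,0],[25,-6,-5,0,0,0,0],[8,-2,0,0,0,0,0],[0,0,0,0,0,0,0]]]'; python3 st.py .6173 -.125 .18 -93.6
python3 - <<'E'
from h import *
p,im=look('wrist','w10')
p2,im2=look('side','s10');p3,im3=look('scene','sc10')
T=readout.state()
for t in ['syringe_red_flange','syringe_red_barrel','cradle_stop','pusher','cradle_mid']:
    for c in ['wrist','side']: print(t,c,[(np.round(d['location']).tolist(),round(d['p'],2)) for d in vision.spot_in(c,t)[:2]])
a=cv2.cvtColor(cv2.resize(im,(500,375)),cv2.COLOR_RGB2BGR);b=cv2.cvtColor(cv2.resize(im2[110:260,180:340],(300,281)),cv2.COLOR_RGB2BGR)
a2=np.zeros((375,300,3),np.uint8);a2[:281]=b
cv2.imwrite('pics/c4.png',np.hstack([a,a2]))
E
```

```text
time: 20.87
ee_pos: [0.6123, -0.1192, 0.1878]
tool_rot: [179.0, -0.1, -93.2]
wrist_force: [-0.1, 0.1, -2.3]
gripper_width: 0.143
20.8667 [ 0.6123 -0.1192  0.1878] [ 1.790e+02 -8.000e-02 -9.318e+01] [-0.1  0.1 -2.3] 0.143 [ -17.   29.    8.   70.   -0. -104.]
tool shift mm [ 5.5 -5.5  7.7]
turn [ 1.  -0.1  0.4]
syringe_red_flange wrist [([134.0, 258.0], 0.79), ([128.0, 477.0], 0.63)]
syringe_red_flange side [([217.0, 346.0], 0.77), ([162.0, 249.0], 0.75)]
syringe_red_barrel wrist [([131.0, 477.0], 0.93), ([134.0, 260.0], 0.76)]
syringe_red_barrel side [([218.0, 346.0], 0.81), ([157.0, 257.0], 0.59)]
cradle_stop wrist [([129.0, 335.0], 0.81)]
cradle_stop side [([192.0, 269.0], 0.83)]
pusher wrist [([130.0, 338.0], 0.56)]
pusher side [([195.0, 267.0], 0.68)]
cradle_mid wrist [([132.0, 332.0], 0.91), ([220.0, 361.0], 0.17)]
cradle_mid side [([196.0, 266.0], 0.74)]
```

View pics/c4.png

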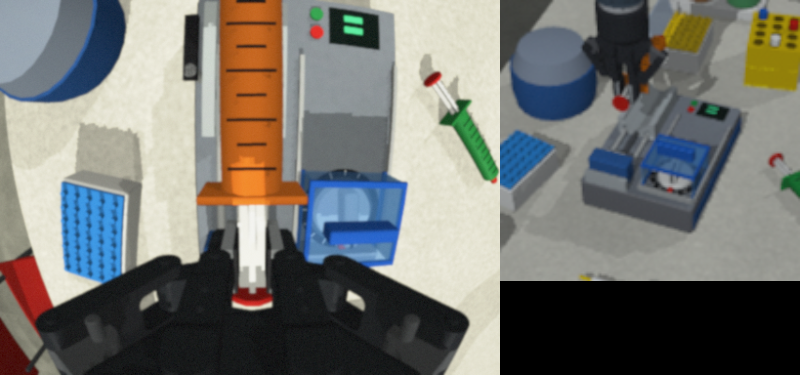

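The barrel hangs over the trough, flange at about (190,250) in the left panel, nose away from the pusher. I'll measure the trough walls numerically in this picture for the lateral fit.

Run:
```python
from h import *
import pickle
p=pickle.load(open('pics/w10.pkl','rb'));im=np.load('pics/w10.npy')
g=cv2.GaussianBlur(cv2.cvtColor(im,cv2.COLOR_RGB2GRAY),(3,9),0).astype(int)
for r in (60,80,100,120,140):
    print(r,'L',list(g[r,192:236:2]),'R',list(g[r,280:316:2]))
# predicted walls by model
a=np.radians(86.4);u=np.array([np.cos(a),np.sin(a)]);n=np.array([np.sin(a),-np.cos(a)]);st=np.array([.6155,-.1655])
for t in (-.02,-.06,-.1):
    print(t,[proj(p,[*(st+u*t+n*w),.094]).round(1).tolist() for w in (-.0325,.0325)], proj(p,[*(st+u*t),.188]).round(1))
h=cv2.cvtColor(im,cv2.COLOR_RGB2HSV);o=(h[...,0]<14)&(h[...,1]>150)&(h[...,2]>60)
for r in (20,60,100,140,170,185,195,205): 
    c=np.where(o[r,200:330])[0]+200;print(r,c.min() if len(c) else 0,c.max() if len(c) else 0)
```

```text
60 L [np.int64(33), np.int64(33), np.int64(34), np.int64(33), np.int64(30), np.int64(47), np.int64(91), np.int64(130), np.int64(192), np.int64(210), np.int64(211), np.int64(211), np.int64(211), np.int64(207), np.int64(178), np.int64(158), np.int64(134), np.int64(97), np.int64(93), np.int64(97), np.int64(102), np.int64(105)] R [np.int64(109), np.int64(105), np.int64(100), np.int64(98), np.int64(116), np.int64(184), np.int64(203), np.int64(171), np.int64(151), np.int64(150), np.int64(148), np.int64(145), np.int64(140), np.int64(141), np.int64(185), np.int64(197), np.int64(170), np.int64(150)]
80 L [np.int64(79), np.int64(80), np.int64(75), np.int64(63), np.int64(49), np.int64(76), np.int64(113), np.int64(149), np.int64(199), np.int64(210), np.int64(211), np.int64(210), np.int64(211), np.int64(203), np.int64(169), np.int64(156), np.int64(135), np.int64(98), np.int64(94), np.int64(99), np.int64(102), np.int64(103)] R [np.int64(108), np.int64(105), np.int64(101), np.int64(96), np.int64(115), np.int64(177), np.int64(197), np.int64(165), np.int64(150), np.int64(149), np.int64(148), np.int64
[... 1461 characters left out ...]
), np.int64(169), np.int64(169), np.int64(169), np.int64(163), np.int64(148), np.int64(158), np.int64(159), np.int64(115), np.int64(95), np.int64(99), np.int64(104), np.int64(107)] R [np.int64(107), np.int64(105), np.int64(100), np.int64(95), np.int64(111), np.int64(161), np.int64(164), np.int64(152), np.int64(150), np.int64(146), np.int64(140), np.int64(131), np.int64(138), np.int64(175), np.int64(156), np.int64(125), np.int64(111), np.int64(109)]
-0.02 [[113.3, 290.7], [113.2, 204.5]] [111.4 244. ]
-0.06 [[61.4, 291.2], [61.4, 204.6]] [ 23.7 244.7]
-0.1 [[12.6, 291.1], [12.6, 205.8]] [-50.5 246. ]
20 226 287
60 226 288
100 226 288
140 227 288
170 228 287
185 228 288
195 207 309
205 202 314
```

```bash
python3 - <<'E'
from h import *
import pickle
p=pickle.load(open('pics/w10.pkl','rb'));
for r in (188,190,192):
  for z in (.188,.2025): print(r,z,(np.array([.6123,-.1192])-pw(p,(r,257),z,True)).round(4))
E
python3 -m creep '[[[4,-4,15,1,0,0.4,0],[0,0,20,0,0,0,0],[0,0,15,0,0,0,0],[0,0,0,0,0,0,0]]]'; python3 st.py .6164 -.1306 .092 -93.6
```

```text
188 0.188 [0.0018 0.0315]
188 0.2025 [0.0018 0.0352]
190 0.188 [0.0017 0.0306]
190 0.2025 [0.0017 0.0343]
192 0.188 [0.0017 0.0296]
192 0.2025 [0.0017 0.0335]
time: 21.85
ee_pos: [0.6185, -0.1226, 0.1399]
tool_rot: [-179.5, -0.2, -93.4]
wrist_force: [-0.8, -0.4, -1.9]
gripper_width: 0.145
21.85 [ 0.6185 -0.1226  0.1399] [-179.54   -0.18  -93.43] [-0.8 -0.4 -1.9] 0.145 [ -17.   30.    3.   62.   -0. -104.]
tool shift mm [ 8.   2.  47.9]
turn [-0.5 -0.2  0.2]
```

```bash
python3 -m creep '[[[3,2,15,-0.5,0,0.2,0],[0,0,10,0,0,0,0],[0,0,0,0,0,0,0]]]'; python3 st.py .6167 -.126 .092 -93.6
```

```text
time: 22.1
ee_pos: [0.6166, -0.1259, 0.1141]
tool_rot: [180.0, -0.2, -93.6]
wrist_force: [0.2, 0.1, -0.5]
gripper_width: 0.152
22.1 [ 0.6166 -0.1259  0.1141] [179.97  -0.19 -93.65] [ 0.2  0.1 -0.5] 0.152 [ -17.   31.    1.   59.   -0. -104.]
tool shift mm [ 0.  -0.1 22.1]
turn [ 0.  -0.2 -0. ]
```

Well aligned. Now lowering in small steps.

```bash
python3 -m creep '[[[0,0,8,0,0,0,0],[0,0,4,0,0,0,0],[0,0,0,0,0,0,0]]]'; python3 st.py .6167 -.126 .092 -93.6;python3 -m creep '[[[0,0,3,0,0,0,0],[0,0,2,0,0,0,0],[0,0,0,0,0,0,0]]]'; python3 st.py .6167 -.126 .092 -93.6
```

```text
time: 22.35
ee_pos: [0.617, -0.1263, 0.1012]
tool_rot: [180.0, -0.2, -93.7]
wrist_force: [0.3, 0.1, -0.8]
gripper_width: 0.146
22.35 [ 0.617  -0.1263  0.1012] [179.99  -0.2  -93.67] [ 0.3  0.1 -0.8] 0.146 [ -17.   32.   -0.   58.   -0. -104.]
tool shift mm [-0.3  0.3  9.2]
turn [ 0.  -0.2 -0.1]
time: 22.6
ee_pos: [0.6176, -0.1263, 0.0964]
tool_rot: [-179.9, -0.2, -93.7]
wrist_force: [-1.6, 0.4, -0.8]
gripper_width: 0.146
22.6 [ 0.6176 -0.1263  0.0964] [-179.94   -0.21  -93.66] [-1.6  0.4 -0.8] 0.146 [ -17.   32.   -1.   57.   -0. -104.]
tool shift mm [-0.3  0.9  4.4]
turn [-0.1 -0.2 -0.1]
```

```bash
python3 -m creep '[[[0,1,2,0,0,0,0],[0,0,1,0,0,0,0],[0,0,0,0,0,0,0]]]'; python3 st.py .6167 -.126 .092 -93.6;python3 -m creep '[[[0,0,1,0,0,0,0],[0,0,1,0,0,0,0],[0,0,0,0,0,0,0]]]'; python3 st.py .6167 -.126 .092 -93.6
```

```text
time: 22.85
ee_pos: [0.6171, -0.1264, 0.0939]
tool_rot: [-179.9, -0.2, -93.7]
wrist_force: [0.0, -0.0, -1.2]
gripper_width: 0.148
22.85 [ 0.6171 -0.1264  0.0939] [-179.85   -0.24  -93.65] [ 0.  -0.  -1.2] 0.148 [ -17.   32.   -1.   57.   -0. -104.]
tool shift mm [-0.4  0.4  1.9]
turn [-0.1 -0.2 -0.1]
time: 23.1
ee_pos: [0.6173, -0.1264, 0.0923]
tool_rot: [-179.8, -0.3, -93.7]
wrist_force: [0.3, 0.2, -0.3]
gripper_width: 0.145
23.1 [ 0.6173 -0.1264  0.0923] [-179.81   -0.25  -93.65] [ 0.3  0.2 -0.3] 0.145 [ -17.   32.   -1.   56.   -0. -104.]
tool shift mm [-0.4  0.6  0.2]
turn [-0.2 -0.3 -0.1]
```

```bash
python3 -m creep '[[[0,0.5,1,0,0,0,0],[0,0,0.5,0,0,0,0],[0,0,0,0,0,0,0]]]'; python3 st.py .6167 -.126 .092 -93.6;python3 -m creep '[[[0,0,1,0,0,0,0],[0,0,0,0,0,0,0]]]'; python3 st.py .6167 -.126 .092 -93.6
```

```text
time: 23.35
ee_pos: [0.6171, -0.1266, 0.0913]
tool_rot: [-179.8, -0.3, -93.7]
wrist_force: [-0.8, 0.3, -0.6]
gripper_width: 0.15
23.35 [ 0.6171 -0.1266  0.0913] [-179.76   -0.28  -93.67] [-0.8  0.3 -0.6] 0.15 [ -17.   32.   -2.   56.   -0. -104.]
tool shift mm [-0.5  0.4 -0.7]
turn [-0.2 -0.3 -0.1]
time: 23.52
ee_pos: [0.6174, -0.1266, 0.091]
tool_rot: [-179.7, -0.3, -93.7]
wrist_force: [-1.1, 1.8, 1.3]
gripper_width: 0.147
23.5167 [ 0.6174 -0.1266  0.091 ] [-179.71   -0.3   -93.68] [-1.1  1.8  1.3] 0.147 [ -17.   32.   -2.   56.   -0. -104.]
tool shift mm [-0.5  0.7 -1. ]
turn [-0.3 -0.3 -0.1]
```

Contact with the V. Now sliding toward the stop.

```bash
python3 -m creep '[[[2,0,0,0,0,0,0],[2,0,0,0,0,0,0],[0,0,0,0,0,0,0]]]'; python3 -m creep '[[[1.5,0,0,0,0,0,0],[0,0,0,0,0,0,0]]]';python3 -m creep '[[[1.5,0,0,0,0,0,0],[0,0,0,0,0,0,0]]]'; python3 -m creep '[[[1.5,0,0,0,0,0,0],[0,0,0,0,0,0,0]]]'; python3 st.py .6167 -.1366 .092 -93.6
```

```text
time: 23.77
ee_pos: [0.617, -0.1298, 0.0911]
tool_rot: [-179.7, -0.2, -93.7]
wrist_force: [-0.7, 0.4, 0.7]
gripper_width: 0.146
time: 23.93
ee_pos: [0.6169, -0.1313, 0.0912]
tool_rot: [-179.7, -0.2, -93.7]
wrist_force: [-1.0, 0.6, 1.3]
gripper_width: 0.144
time: 24.1
ee_pos: [0.6168, -0.1328, 0.0911]
tool_rot: [-179.7, -0.1, -93.7]
wrist_force: [-0.7, 1.3, 2.1]
gripper_width: 0.144
time: 24.27
ee_pos: [0.6167, -0.1344, 0.0912]
tool_rot: [-179.7, -0.1, -93.7]
wrist_force: [-0.8, 0.7, 1.2]
gripper_width: 0.148
24.2667 [ 0.6167 -0.1344  0.0912] [-1.7971e+02 -1.2000e-01 -9.3660e+01] [-0.8  0.7  1.2] 0.148 [ -18.   32.   -1.   56.   -0. -104.]
tool shift mm [ 2.2 -0.2 -0.8]
turn [-0.3 -0.1 -0.1]
```

```bash
python3 -m creep '[[[1.5,0,0,0,0,0,0],[0,0,0,0,0,0,0]]]';python3 -m creep '[[[1.5,0,0,0,0,0,0],[0,0,0,0,0,0,0]]]'; python3 -m creep '[[[1.5,0,0,0,0,0,0],[0,0,0,0,0,0,0]]]'
```

```text
time: 24.43
ee_pos: [0.6166, -0.1351, 0.0912]
tool_rot: [-179.7, 0.0, -93.6]
wrist_force: [-0.9, 1.8, 2.0]
gripper_width: 0.147
time: 24.6
ee_pos: [0.6166, -0.1351, 0.0912]
tool_rot: [-179.7, 0.2, -93.6]
wrist_force: [-0.3, 0.5, 0.4]
gripper_width: 0.147
time: 24.77
ee_pos: [0.6166, -0.135, 0.0912]
tool_rot: [-179.7, 0.4, -93.5]
wrist_force: [-0.9, 1.3, 1.5]
gripper_width: 0.146
```

```bash
python3 -m creep '[[[4,0,0,0,0,0,0],[4,0,0,0,0,0,0],[0,0,0,0,0,0,0]]]'
python3 - <<'E'
from h import *
p,im=look('wrist','w11');s=readout.state();print(s['ee_pos'],s['wrist_force'])
u=np.array([.0628,.998]);
h=cv2.cvtColor(im,cv2.COLOR_RGB2HSV);o=(h[...,0]<14)&(h[...,1]>150)&(h[...,2]>60)
for r in range(176,212,4):
    c=np.where(o[r,190:330])[0]+190;print(r,(c.min(),c.max()) if len(c) else 0,end=' ')
g=cv2.cvtColor(im,cv2.COLOR_RGB2GRAY).astype(int)
print()
for c in (214,300): print(c,[int(x) for x in g[160:216:2,c]],[int(x) for x in h[160:216:2,c,1]])
st=np.array([.6142,-.1655]);n=np.array([.998,-.0628])
for w in (-.03,.03): print(w,proj(p,[*(st+n*w),.094]),proj(p,[*(st+n*w*.7),.1065]),proj(p,[*(st+n*w*.7),.092]))
E
```

```text
time: 25.02
ee_pos: [0.6167, -0.1349, 0.0916]
tool_rot: [-179.6, 1.4, -93.3]
wrist_force: [-1.8, -2.6, 2.6]
gripper_width: 0.152
[ 0.61669796 -0.13503187  0.09164628] [-0.90431056  4.65403696  3.47648922]
176 (np.int64(228), np.int64(289)) 180 (np.int64(228), np.int64(289)) 184 (np.int64(228), np.int64(289)) 188 (np.int64(227), np.int64(289)) 192 (np.int64(209), np.int64(297)) 196 (np.int64(206), np.int64(310)) 200 (np.int64(204), np.int64(312)) 204 (np.int64(202), np.int64(315)) 208 (np.int64(203), np.int64(315)) 
214 [128, 124, 128, 130, 130, 129, 131, 130, 130, 130, 129, 130, 131, 130, 130, 127, 101, 89, 91, 89, 93, 114, 132, 127, 120, 123, 145, 141] [10, 8, 10, 8, 8, 8, 8, 8, 8, 4, 10, 6, 12, 6, 8, 39, 167, 222, 217, 227, 214, 216, 210, 214, 217, 127, 7, 11]
300 [131, 126, 129, 129, 129, 130, 130, 128, 131, 130, 129, 130, 131, 129, 129, 126, 112, 92, 94, 93, 87, 102, 128, 130, 127, 127, 157, 164] [8, 8, 12, 8, 8, 6, 10, 10, 10, 6, 10, 8, 13, 10, 10, 8, 99, 209, 211, 214, 234, 225, 212, 212, 211, 151, 21, 8]
-0.03 [192.14886628 324.64892401] [200.61966362 309.59107305] [190.79152132 304.5502194 ]
0.03 [191.31464478 192.42968679] [199.96233692 207.17995263] [190.21226169 212.52505344]
```

The flange's front edge lies at row 191–192. That matches the predicted row for a flange flush with the trough end (191–192), and there's no gap. I'll level and release.

```bash
python3 -m creep '[[[0,0,0,0.3,1.4,0,0],[0,0,0,0,0,0,0]]]'; python3 st.py .6167 -.135 .0912 -93.6; python3 -m creep '[[[0,0,0,0,0,0,0.35],[0,0,0,0,0,0,0.35],[0,0,0,0,0,0,0.35]]]'; python3 st.py .6167 -.135 .0912 -93.6
```

```text
time: 25.23
ee_pos: [0.6165, -0.1349, 0.0913]
tool_rot: [-179.3, -0.1, -93.3]
wrist_force: [-0.3, 2.3, 0.5]
gripper_width: 0.152
25.2333 [ 0.6165 -0.1349  0.0913] [-1.7932e+02 -7.0000e-02 -9.3310e+01] [-0.3  2.3  0.5] 0.152 [ -18.   32.   -2.   56.    0. -105.]
tool shift mm [ 0.1 -0.2  0.1]
turn [-0.7 -0.1  0.3]
time: 25.48
ee_pos: [0.6166, -0.1372, 0.0909]
tool_rot: [-179.3, -0.3, -93.3]
wrist_force: [-0.2, -0.2, 0.4]
gripper_width: 0.354
25.4833 [ 0.6166 -0.1372  0.0909] [-179.31   -0.28  -93.34] [-0.2 -0.2  0.4] 0.354 [ -18.   32.   -2.   55.   -0. -105.]
tool shift mm [-2.2  0.1 -0.3]
turn [-0.7 -0.3  0.3]
```

```bash
python3 -m creep '[[[0,0,-8,0,0,0,0.35],[0,0,-15,0,0,0,0.35],[0,0,-30,0,0,0,0.4],[0,0,-30,0,0,0,0.4],[0,0,0,0,0,0,0.4]]]'
python3 - <<'E'
from h import *
p,im=look('wrist','w12');s=readout.state();print(s['time'],s['ee_pos'],s['tool_rot'],s['wrist_force'])
h=cv2.cvtColor(im,cv2.COLOR_RGB2HSV);o=(h[...,0]<14)&(h[...,1]>150)&(h[...,2]>60)
for r in range(4,240,12):
    c=np.where(o[r,190:330])[0]+190
    if len(c): print(r,c.min(),c.max(),pw(p,(r,(c.min()+c.max())/2),.095,True).round(4))
g=cv2.cvtColor(im,cv2.COLOR_RGB2GRAY).astype(int)
st=np.array([.6142,-.1655]);n=np.array([.998,-.0628]);u=np.array([.0628,.998])
for w in (-.019,.019):
    q=proj(p,[*(st+n*w),.094]);c=int(q[1]);r=int(q[0]);print(w,q);print(r-12,[int(x) for x in g[r-12:r+20,c]],[int(x) for x in h[r-12:r+20,c,1]])
print('plate',proj(p,[*(st+u*.056),.1]),proj(p,[*(st-u*.129),.092]))
for t in ['syringe_red_flange','syringe_red_barrel','syringe_red_plunger','flow_knob','lock_guard']:
    for d in vision.silhouettes('wrist',t)[:2]:
        r,c=np.where(d['region']);print(t,np.round(d['location']),d['p'],r.min(),r.max(),c.min(),c.max())
E
```

```text
time: 25.9
ee_pos: [0.6137, -0.1392, 0.176]
tool_rot: [-179.6, -0.3, -93.5]
wrist_force: [1.6, 0.3, 1.7]
gripper_width: 0.401
25.95 [ 0.61311455 -0.13911846  0.17377291] [-179.74735389   -0.31423508  -93.4943828 ] [ 0.44738878 -0.07750955  0.3378173 ]
4 250 263 [ 0.6056 -0.2872]
16 239 274 [ 0.6062 -0.2774]
28 238 275 [ 0.6068 -0.2679]
40 238 275 [ 0.6074 -0.2587]
52 237 329 [ 0.5892 -0.2487]
64 237 275 [ 0.6088 -0.2407]
76 237 274 [ 0.6097 -0.232 ]
88 237 274 [ 0.6102 -0.2233]
100 237 274 [ 0.6108 -0.2146]
112 237 274 [ 0.6113 -0.2061]
124 237 274 [ 0.6118 -0.1975]
136 237 273 [ 0.6127 -0.1889]
148 236 273 [ 0.6136 -0.1803]
160 236 273 [ 0.6142 -0.1716]
172 221 286 [ 0.6155 -0.1628]
-0.019 [168.15660491 281.03810808]
156 [127, 126, 128, 127, 128, 129, 126, 127, 127, 129, 126, 123, 113, 102, 87, 95, 108, 133, 155, 161, 164, 169, 173, 177, 181, 186, 186, 192, 194, 196, 192, 192] [10, 12, 10, 8, 8, 8, 10, 6, 10, 12, 10, 24, 67, 142, 205, 204, 215, 213, 205, 204, 195, 156, 89, 32, 11, 14, 14, 11, 10, 14, 11, 12]
0.019 [168.04761349 229.08154032]
156 [118, 119, 123, 125, 125, 125, 125, 124, 119, 118, 114, 104, 90, 88, 88, 105, 129, 151, 163, 165, 169, 172, 174, 178, 181, 182, 182, 181, 181, 181, 178, 182] [6, 6, 8, 6, 4, 12, 6, 8, 2, 9, 13, 51, 130, 187, 210, 209, 213, 211, 201, 197, 164, 105, 39, 14, 10, 10, 11, 11, 13, 10, 11, 11]
plate [242.07668854 254.98762871] [ -2.90619154 255.33407924]
syringe_red_flange [142. 486.] 0.92 89 202 445 511
syringe_red_flange [114. 255.] 0.76 0 247 222 288
syringe_red_barrel [146. 489.] 0.89 89 202 445 511
syringe_red_barrel [113. 257.] 0.72 0 248 221 288
syringe_red_plunger [146. 486.] 0.66 89 202 445 511
syringe_red_plunger [112. 254.] 0.55 0 247 220 288
lock_guard [234. 372.] 0.85 200 278 313 426
```

Run:
```python
from h import *
import pickle
p=pickle.load(open('pics/w5.pkl','rb'))
f=lambda c,r,z: pw(p,(r/1.8+130,(c-440)/1.385+120),z,True).round(4)
print('hood edges',f(540,62,.107),f(730,62,.107),f(545,200,.107),f(727,200,.107)); print('mark thru',f(707,142,.069))
p,im=look('scene','s13')
for t in ['guard_rib','lock_guard']:
    for c in ['scene','wrist']: print(t,c,[(np.round(d['location']).tolist(),round(d['p'],2),pw(vision.camera_params(c),d['location'],.118,c=='wrist').round(4).tolist()) for d in vision.spot_in(c,t)[:1]])
```

```text
hood edges [ 0.481  -0.1202] [ 0.4868 -0.0469] [ 0.5259 -0.1248] [ 0.5309 -0.0491]
mark thru [ 0.5236 -0.0527]
guard_rib scene [([196.0, 245.0], 0.76, [0.5511, -0.0897])]
guard_rib wrist [([233.0, 371.0], 0.74, [0.5311, -0.1192])]
lock_guard scene [([196.0, 249.0], 0.83, [0.5524, -0.0773])]
lock_guard wrist [([232.0, 372.0], 0.81, [0.531, -0.1202])]
```

Run:
```python
from h import *
import pickle
p=pickle.load(open('pics/w12.pkl','rb'));im=np.load('pics/w12.npy')
k=np.array([.5256,-.0888]);n=np.array([.998,-.0628]);u=np.array([.0628,.998])
for off in (-.038,-.034,-.042):
    print(off,[proj(p,[*(k+u*off+n*w),.107]).round(1).tolist() for w in (.03,0,-.03)])
h=cv2.cvtColor(im,cv2.COLOR_RGB2HSV)
for c in (340,370,400): print(c,195,[(int(h[r,c,0]),int(h[r,c,1])) for r in range(190,216,2)])
print('rib',[proj(p,[*(k+u*o),.129]).round(1).tolist() for o in (-.006,.006)],[(r,int(im[r,372,2])) for r in range(214,262,3)])
```

```text
-0.038 [[216.4, 341.1], [215.8, 378.4], [215.0, 412.1]]
-0.034 [[221.5, 340.6], [220.8, 377.8], [219.8, 411.4]]
-0.042 [[211.3, 341.6], [210.8, 379.0], [210.2, 412.8]]
340 195 [(94, 18), (96, 11), (101, 18), (98, 18), (100, 20), (103, 52), (106, 105), (106, 126), (106, 152), (106, 144), (106, 143), (106, 130), (108, 169)]
370 195 [(97, 20), (97, 20), (85, 14), (85, 14), (99, 20), (108, 82), (107, 141), (106, 135), (106, 148), (105, 126), (104, 126), (105, 100), (109, 133)]
400 195 [(120, 12), (105, 14), (105, 20), (105, 19), (99, 25), (108, 83), (106, 141), (106, 151), (107, 161), (107, 163), (108, 162), (106, 178), (109, 178)]
rib [[267.0, 382.9], [281.0, 380.1]] [(214, 120), (217, 200), (220, 206), (223, 191), (226, 197), (229, 202), (232, 201), (235, 200), (238, 201), (241, 204), (244, 203), (247, 201), (250, 205), (253, 202), (256, 132), (259, 100)]
```

Run:
```python
from h import *
import pickle
p=pickle.load(open('pics/w12.pkl','rb'));im=np.load('pics/w12.npy')
k=np.array([.5256,-.0888]);n=np.array([.998,-.0628]);u=np.array([.0628,.998])
for o in (0,-.004): print(o,'wall foot',proj(p,[*(k+u*(o-.038)),.062]).round(1),'roof edge',proj(p,[*(k+u*(o-.038)),.107]).round(1),'rib foot',proj(p,[*(k+u*(o-.006)),.107]).round(1),'rib top',proj(p,[*(k+u*(o-.006)),.129]).round(1))
print([(r,[int(x) for x in im[r,372]]) for r in range(206,222,1)]);print([(r,[int(x) for x in im[r,380]]) for r in range(248,284,2)])
```

```text
0 wall foot [199.4 360. ] roof edge [215.8 378.4] rib foot [253.9 372.9] rib top [267.  382.9]
-0.004 wall foot [195.1 360.4] roof edge [210.8 379. ] rib foot [249.4 373.7] rib top [262.2 383.8]
[(206, [38, 54, 80]), (207, [38, 58, 84]), (208, [37, 58, 86]), (209, [47, 69, 94]), (210, [50, 73, 95]), (211, [49, 72, 96]), (212, [53, 77, 99]), (213, [62, 85, 111]), (214, [53, 79, 120]), (215, [38, 74, 142]), (216, [33, 86, 174]), (217, [42, 101, 200]), (218, [43, 104, 207]), (219, [39, 103, 205]), (220, [48, 106, 206]), (221, [64, 115, 205])]
[(248, [153, 192, 225]), (250, [150, 190, 225]), (252, [151, 191, 224]), (254, [130, 166, 204]), (256, [56, 80, 128]), (258, [22, 54, 108]), (260, [22, 52, 101]), (262, [22, 35, 63]), (264, [23, 24, 25]), (266, [21, 23, 22]), (268, [27, 30, 31]), (270, [28, 32, 33]), (272, [26, 27, 27]), (274, [24, 23, 28]), (276, [21, 21, 22]), (278, [25, 29, 26]), (280, [21, 27, 26]), (282, [24, 27, 26])]
```

The guard sits at full travel: wall foot, roof edge and rib foot are all within about 1 px of prediction. Handing in.

Run:
```python
from bench import finish_job
print(finish_job())
```

```text
the job is handed in; nothing more can be done
None
```

I've loaded the pump and handed the job in at about 26 s of robot time. The hand-in gave no verdict.

- **Knob:** I turned it about 53° anticlockwise. A close-up with the gripper off it showed the pointer line on the red mark to within about 1 px, and I only moved the guard after that.
- **Guard:** I slid it along until it stopped. About 23 N of push moved it no further. My gripper only travelled about 96 mm, short of the full 100 mm, so I checked the end position separately. In a later picture the hood and rib edges lay within about 1 px (about 1 mm) of where they should be at full travel.
- **Syringe:** I drew it out of its bay by the barrel, took a new grip on the plunger and laid it in the trough. I then slid it along until the flange stopped it.
    - **Stop:** the flange edge showed at the predicted flush position with no visible gap.
    - **Angle:** the axis was about 0.7° (0.012 rad) off the pump's.
    - **Force:** the wrist force while placing it stayed below about 6 N.
- **At hand-in:** the gripper was open and clear, about 8 cm above the syringe. I touched nothing else, and no forces suggested a collision.

Two things were less certain:
- **Trough position:** my first estimate and the close-up differed by about 1.5 mm sideways, so I used the close-up.
- **Syringe height:** I judged this only from contact and the gripper's height (about 91 mm against 92 mm nominal), not from a separate picture.

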